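# Weigh, pack and secure a cabinet fittings kit

## Robot

A 6-joint arm with a two-finger parallel gripper is mounted at the origin on the work surface. World frame = base frame: x ahead of the robot, y to its left, z up, the work surface at z = 0. Lengths are in mm, angles in rad, forces in N, time in s.
With the tool pointing down it reaches from about 350 to 775 mm from the base axis. Payload 5.5 kg.
Tool frame: the origin (TCP) lies at the very end of the fingers, on their centre line; the grasp point (between the pads) lies 19 mm behind it; z points along the fingers, y is the line along which they close (so a half turn about z gives the same grasp; the last joint's range is limited). The gripper opens to 85 mm and grips with 20 to 120 N. Pads are 22 mm wide; open, the fingers measure 114 mm over their backs; the gripper's body (76 mm by 85 mm) begins 54 mm behind the grasp point. The pads swing forward as they close: fully open they stand 13 mm farther back than shut.
Start: joints at [-1.358, 0.313, 0.046, 1.304, 0, 1.431], TCP at [198.676, -539.629, 231.323] pointing down, gripper open.
Joint ranges: [-2.76, 2.76], [-0.86, 1.69], [-1.03, 1.26], [-2.2, 2.34], [-1.47, 1.5], [-3.14, 3.14]. Speed limits (rad/s): [2.57, 2.57, 3.14, 3.14, 3.14, 3.14].

## Interface

Orientations are given as a unit quaternion [x, y, z, w].
In Python, from cell import ctrl gives the robot as it stands. The module is installed in compiled form; this text tells all that it offers.
- The arm moves only by the tool arm_command, never from a script. Its argument "moves" is a list of rows, each an object of numbers: "jaw": the closure in counts, from 0 (fully open) to 255 (shut); "x", "y", "z": the shift along the world's x, y, z in mm; "rx", "ry", "rz": the turn, a rotation vector about the world's x, y, z in rad. A call has exactly 8 rows; each row is the pose to reach, as a shift and turn from the pose commanded when the call began; what a row does not reach only later rows make up. A row lasts 1/8 s, in which the tool goes at most 62.5 mm and 10.7 degrees, less where a joint would pass 70% of its speed; a pose out of reach is approached as far as the arm can. A call with a gripper value outside its range is refused whole. The fingers move at their own pace and stop on an object; "grip_force" is the grip in N (left out, the last holds). Time passes only in rows, so rows that repeat a pose let the fingers close, or fill a call up. It gives the time, the measured TCP pose, the force, the opening and the grip force at its end, in the units of the state.
- ctrl.get_state(): the state, without advancing time (a new reading comes with each control period).
- ctrl.get_image(name): name is "scene" or "top" or "wrist"; returns (picture, depth): 480x640x3 uint8, red, green, blue; 480x640 float32, mm along the optical axis (not along the pixel's ray), 0 where there is no reading.
- ctrl.camera_params(name): a dict with "K" (3x3 intrinsics, pixels), "extrinsics" (4x4, takes a point from world to camera coordinates); the wrist camera has in their place "T_tool_cam" (4x4, takes a point from camera to tool coordinates, whose origin is the TCP and whose axes are the flange's). Camera axes: x right, y up, looking along -z (the intrinsics and any distortion apply to the point x, -y, -z); pixel columns grow to the right and rows downward; lengths in mm; the calibration is good to about 2 mm. A picture is of the moment at which its call begins: read the wrist's pose just before it. camera_params takes no time and is no camera call.
- ctrl.hand_in(): hands the job in; it is judged then, once.
Trained networks look in the newest picture that a camera, given by its name, has taken for a name from the list of things; names that differ only in an ending like _2 or _b are one class to them, and where a whole thing is asked for, a point or a joint stands for the part that bears it (a point fixed in the world has none). Each returns a list of dicts, best first, with "score" (0 to 1); they miss things now and then, are a little off and sometimes report something else, mostly with a low value. They report only what shows in the picture. A call takes as long as a camera call. They do not tell look-alikes from the thing itself.
- ctrl.recognise(camera, thing): "point" ([x, y, z] in mm, in the coordinates of the camera as it stood for that picture, good to about 4 mm: the middle of the surface that is visible of it).
- ctrl.regions_of(camera, thing): "pixels" (480x640 bool, what is visible of it).
- ctrl.spot_point(camera, thing): "point" ([x, y, z] in mm, in the coordinates of the camera as it stood for that picture, good to about 4 mm: a listed point, or the origin of a listed thing).
The state is a dict: "t": time; "joints": joint angles; "qvel": joint speeds; "joint_torque": joint torques, N m; "tcp_pos": TCP position; "tool_rot": TCP orientation; "force": force on the tool from outside, world axes, zero at the start; "wrist_torque": the same for the moment, N m; "opening": finger opening in mm; "grip_force": force on a finger pad.
Only numpy, scipy, OpenCV 4.12 (cv2) and the standard library are available. Lean on these libraries where they do the work, as an engineer would, in place of code of your own. Each camera call takes 0.05 s, during which the arm holds its last target. There are 200 camera calls.

## Task

Check-weigh the cabinet's fittings kit: set every pack that is on the bench in the pan of the beam scale, slide the brass counterpoise until the beam stays level with nothing touching the scale, then put all the packs flat and upright on the floor of the plywood kit tray. Only when all the packs are in, push the hold-down bar down into the two fork clips of the tray until both sprung jaws have snapped shut over it, and leave the empty scale with its counterpoise slid all the way back to its zero stop beside the pivot. Leave the glue, tin, offcut and screwdriver where they are.

Things in the scene. Friction and masses are not known exactly. Their poses are not given: they have to be found in the camera images.
- scale: green bench beam scale, fixed; origin on the bench under its pivot, z up. Steel beam (12 mm wide, 18 mm high) along its y, pivot 75 mm up. Pan on the +y side, its centre 100 mm from the pivot; graduated arm to -y, end 260 mm from the pivot. Beyond that end a white post with a red index; the beam's red needle points at it when level. Base 150 x 120 x 12 mm, two cheeks at the pivot 84 mm high.
- beam (a joint): beam tilt in rad: 0 level, positive = pan down, poise side up; stops at -0.12 and 0.12. Weakly centred (about 1 N m/rad): near balance the tilt is proportional to the imbalance, about 0.005 rad per mm of poise travel. Settles in about 1 s. Level with an empty pan and the poise at 0.
- poise (a joint): travel of the counterpoise from its zero stop, m: 0 = zero stop (50 mm from the pivot), 0.18 = outer stop; larger weighs down the poise side. Sliding needs about 2 N; it stays where left. It weighs 0.5 kg; m kg in the pan balance at about 0.2 m per kg.
- poise_grip (a point): point on the red upright fin of the brass counterpoise, 60 mm above the beam's middle. Brass block 44 mm across the beam, 36 mm along it, reaching 20 mm above and below the beam's middle; fin 20 mm thick along the beam, 28 mm across, top 26 mm above this point. Rises and falls with the beam; y along the beam towards the pan, z up.
- pan_top (a point): centre of the upper face of the pan's floor; 93 mm above the bench when level. Pan inside 154 mm (its x) by 129 mm (its y), rim 8 mm high above the floor. The pan keeps level as the beam tilts and rises or sinks up to 12 mm; the place of a load in the pan does not matter.
- tray: plywood kit tray fixed to the bench, outside 180 mm (its x) by 140 mm (its y), walls 5 mm thick, 40 mm high; origin at the centre of its underside, z up. A black fork clip with an orange sprung jaw stands outside each end (x = -105 mm and +105 mm).
- tray_in (a point): centre of the tray's inner floor, 5 mm above the bench; inside 170 x 130 mm.
- clip_a (a point): axis of the seated rod in the clip at the tray's -x end, 58 mm above the bench. Clip 16 mm long (tray x); fixed black cheek on the tray's -y side, sprung orange jaw on +y, both flared (mouth about 30 mm wide), top about 83 mm above the bench. Push the rod straight down: about 5 N per clip opens the jaw, which snaps back over it.
- clip_b (a point): the same in the clip at the tray's +x end.
- jaw_a (a joint): sprung jaw of clip a in rad: 0 = shut, positive = pushed outward; the rod pushes it to about 0.2 in passing.
- jaw_b (a joint): the same for clip b.
- bar: hold-down bar: steel rod, 12 mm diameter, 250 mm long (its x); in the middle a wooden grip block with a steel sole, 100 (x) x 24 (y) x 32 mm high; origin at the centre of the sole, z up, rod axis 14 mm above it. 0.22 kg, lies sole down. Seated: along the tray's x, either way round, sole down, origin over the tray's and 44 mm above the bench; on unopened jaws about 16 mm higher.
- pack1: small fittings pack: cardboard box with a blue lid, 36 mm (its x) by 52 mm (its y) by 34 mm high, about 0.13 to 0.2 kg, solid to the touch; origin at the centre of its underside, z up. Stands on the bench at the start. May be absent.
- pack2: small fittings pack: cardboard box with a red lid, 36 mm (its x) by 52 mm (its y) by 34 mm high, about 0.13 to 0.2 kg, solid to the touch; origin at the centre of its underside, z up. Stands on the bench at the start. May be absent.
- pack3: small fittings pack: cardboard box with a yellow lid, 36 mm (its x) by 52 mm (its y) by 34 mm high, about 0.13 to 0.2 kg, solid to the touch; origin at the centre of its underside, z up. Stands on the bench at the start. May be absent.
- pack4: small fittings pack: cardboard box with a green lid, 36 mm (its x) by 52 mm (its y) by 34 mm high, about 0.13 to 0.2 kg, solid to the touch; origin at the centre of its underside, z up. Stands on the bench at the start. May be absent.
- glue: white glue bottle, 56 mm diameter, 140 mm tall, bystander; origin under its centre
- tin: red paint tin, 80 mm diameter, 85 mm tall, bystander; origin under its centre
- offcut: wood offcut 150 x 60 x 40 mm, bystander; origin under its centre
- driver: screwdriver lying on the bench, bystander
Mind the look-alikes: they are no part of the job. What is shaped like the pack4 but black or grey is not meant.

How it is judged:
By the outcome, as a careful person would: the job done as asked, in the order asked, and still so for the second after the job is handed in, with the robot touching nothing.
Of pack1, pack2, pack3, pack4 only 2 to 3 are there at a start; the rules pass over those that are not, and their reading is None.
At some moment in a run one of pack1, pack2, pack3, pack4, bar may be knocked a few centimetres aside while the robot is not near it.
It also fails if it takes over 210 s, if anything falls off the work surface, if the arm or the gripper's body presses on something with over 40 N, if the wrist force passes 120 N, or if a joint passes its speed limit or range.

## Working session

There is one attempt and no reset: what is moved stays moved. The work goes in short steps, Python scripts to look and compute and a tool call to move; the robot and the scene stay as the last step left them, time stands still between calls to the robot, and variables do not carry over. Pictures are saved under pics/ and viewed, at most 14 in all, crops included, and the job is handed in when it is done.

Besides the shell and the picture viewer there is one more tool, called in YAML: its name, and indented under it one key for each argument. arm_command: Moves the arm, as the interface text tells. Its arguments: {"type":"object","properties":{"moves":{"type":"array"},"grip_force":{"type":"number"}},"required":["moves"]}

```bash
mkdir -p pics; cat > h.py <<'E'
import numpy as np, cv2
from cell import ctrl
from scipy.spatial.transform import Rotation as R
def c2w(cam,p,st=None):
    P=ctrl.camera_params(cam); p=np.append(np.asarray(p,float),1)
    if cam=='wrist':
        st=st or ctrl.get_state(); T=np.eye(4); T[:3,:3]=R.from_quat(st['tool_rot']).as_matrix(); T[:3,3]=st['tcp_pos']
        return (T@np.array(P['T_tool_cam'])@p)[:3]
    return (np.linalg.inv(np.array(P['extrinsics']))@p)[:3]
def cloud(cam,d,st=None):
    K=np.array(ctrl.camera_params(cam)['K']); v,u=np.mgrid[0:480,0:640]
    X=np.stack([(u-K[0,2])/K[0,0]*d,-(v-K[1,2])/K[1,1]*d,-d,np.ones_like(d)],-1)
    P=ctrl.camera_params(cam)
    if cam=='wrist':
        T=np.eye(4); T[:3,:3]=R.from_quat(st['tool_rot']).as_matrix(); T[:3,3]=st['tcp_pos']; M=T@np.array(P['T_tool_cam'])
    else: M=np.linalg.inv(np.array(P['extrinsics']))
    return (X@M.T)[...,:3]
def shot(cam,name=None):
    st=ctrl.get_state(); im,d=ctrl.get_image(cam)
    if name: cv2.imwrite('pics/'+name,im[...,::-1])
    return im,d,st
E
python3 - <<'E'
from h import *
print(ctrl.camera_params('top'))
print(ctrl.camera_params('wrist'))
s=ctrl.get_state();print(s)
shot('top','top0.png');
for t in ['pack1','pack2','pack3','pack4','bar','scale','tray','poise_grip','pan_top','clip_a','clip_b','tray_in']:
    r=ctrl.spot_point('top',t); print(t,[(round(x['score'],2),c2w('top',x['point']).round(0).tolist()) for x in r[:4]])
shot('scene','scene0.png')
E
```

```text
{'K': array([[475.16914174,   0.        , 316.58748117],
       [  0.        , 475.16914174, 232.28526091],
       [  0.        ,   0.        ,   1.        ]]), 'extrinsics': array([[-8.93413746e-03, -9.99619074e-01, -2.61129793e-02,
         8.63743452e+01],
       [ 9.89355758e-01, -1.26293942e-02,  1.44967870e-01,
        -5.51211943e+02],
       [-1.45242439e-01, -2.45398635e-02,  9.89091719e-01,
        -9.83682840e+02],
       [ 0.00000000e+00,  0.00000000e+00,  0.00000000e+00,
         1.00000000e+00]])}
{'K': array([[392.22633486,   0.        , 316.08594705],
       [  0.        , 392.22633486, 245.38475231],
       [  0.        ,   0.        ,   1.        ]]), 'T_tool_cam': array([[ 2.34479154e-07,  9.64674594e-01,  2.63444353e-01,
         6.66429948e+01],
       [ 9.99999999e-01, -9.30542332e-06,  3.31843375e-05,
         3.38666939e-01],
       [ 3.44635485e-05,  2.63444353e-01, -9.64674594e-01,
        -1.41714261e+02],
       [ 0.00000000e+00,  0.00000000e+00,  0.00000000e+00,
         1.00000000e+00]])}
{'t': 0.0, 'joints': array([-1.35760552e+00,  3.14019861e-01,  4.4
[... 694 characters left out ...]
), (0.76, [340.0, 31.0, 2.0]), (0.64, [347.0, 150.0, 4.0])]
pack2 [(0.82, [424.0, 87.0, 3.0]), (0.77, [311.0, 252.0, 1.0]), (0.76, [340.0, 31.0, 2.0]), (0.64, [347.0, 150.0, 4.0])]
pack3 [(0.82, [424.0, 87.0, 3.0]), (0.77, [311.0, 252.0, 1.0]), (0.76, [340.0, 31.0, 2.0]), (0.64, [347.0, 150.0, 4.0])]
pack4 [(0.82, [424.0, 87.0, 3.0]), (0.77, [311.0, 252.0, 1.0]), (0.76, [340.0, 31.0, 2.0]), (0.64, [347.0, 150.0, 4.0])]
bar [(0.9, [451.0, -154.0, -1.0])]
scale [(0.72, [616.0, 168.0, -2.0])]
tray [(0.92, [494.0, -338.0, 0.0])]
poise_grip [(0.82, [603.0, 89.0, 128.0])]
pan_top []
clip_a [(0.79, [391.0, -343.0, 55.0])]
clip_b [(0.79, [391.0, -343.0, 55.0])]
tray_in [(0.78, [492.0, -339.0, 5.0])]
```

View pics/top0.png

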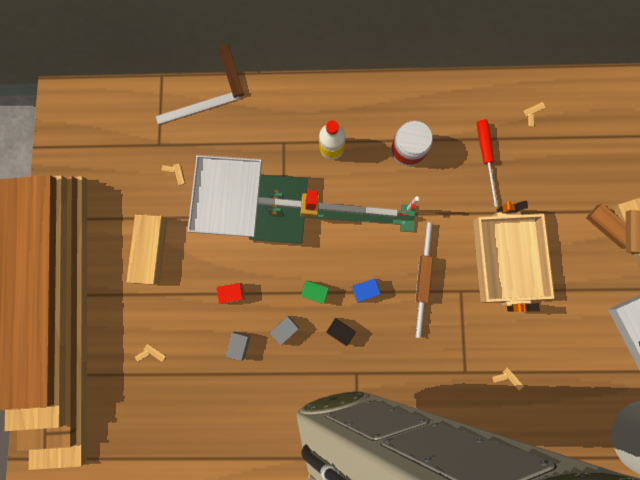

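View pics/scene0.png

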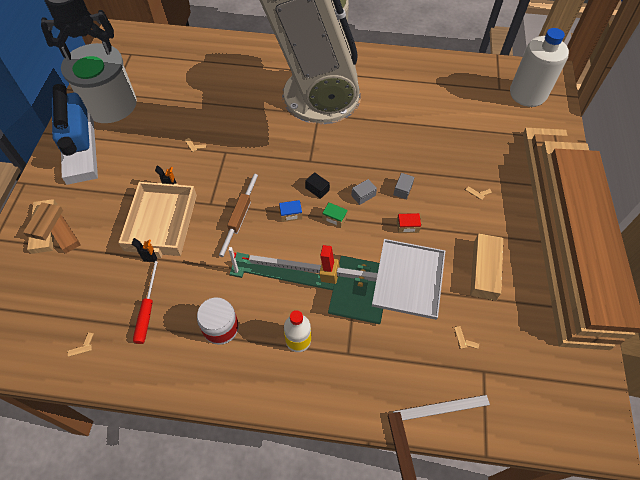

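The coloured packs are red (230,293), green (315,292) and blue (366,290). The look-alikes are two grey boxes (237,346), (284,330) and a black one (341,331), which aren't meant. There is no yellow pack. I'll confirm this in a crop and measure from depth.

```bash
cat >> h.py <<'E'
def rect(xy):
    (cx,cy),(a,b),th=cv2.minAreaRect(np.asarray(xy,np.float32)); th=np.deg2rad(th)
    if a<b: a,b,th=b,a,th+np.pi/2
    th=(th+np.pi/2)%np.pi-np.pi/2
    return np.round([cx,cy,a,b,th],2)   # centre, long, short, angle of long axis
def hsv(im): return cv2.cvtColor(im,cv2.COLOR_RGB2HSV).astype(int)
def lids(cam,im,d,st,zr=(24,45)):
    X=cloud(cam,d,st); H=hsv(im); out={}
    for n,(lo,hi) in dict(red=(-8,5),yellow=(25,33),green=(45,85),blue=(100,130)).items():
        h=H[...,0]; h=np.where(h>172,h-180,h)
        m=(h>=lo)&(h<=hi)&(H[...,1]>130)&(H[...,2]>50)&(X[...,2]>zr[0])&(X[...,2]<zr[1])
        k,L,S,_=cv2.connectedComponentsWithStats(m.astype(np.uint8))
        for i in range(1,k):
            if S[i,4]>60:
                P=X[L==i]; zz=np.median(P[:,2]); P=P[abs(P[:,2]-zz)<5]
                out.setdefault(n,[]).append((rect(P[:,:2]),round(float(zz),1)))
    return out
E
python3 - <<'E'
from h import *
im,d,st=shot('top')
cv2.imwrite('pics/crop.png',cv2.resize(im[260:380,190:400],None,fx=3.6,fy=3.6,interpolation=cv2.INTER_CUBIC)[...,::-1])
print(lids('top',im,d,st))
X=cloud('top',d)
for t in ['bar','scale','tray']:
    r=ctrl.regions_of('top',t)
    for q in r[:1]:
        P=X[q['pixels']]; P=P[P[:,2]>8 if t!='tray' else P[:,2]>34]; print(t,q['score'],rect(P[:,:2]),P.min(0).round(),P.max(0).round())
# pan & poise
H=hsv(im)
v,u=np.mgrid[0:480,0:640]
m=(X[...,2]>80)&(X[...,2]<112)&(u>185)&(u<264)&(v>150)&(v<240); P=X[m];print('pan',rect(P[:,:2]),np.percentile(P[:,2],[5,50,95]).round(1))
m=(X[...,2]>70)&(X[...,2]<95)&(u>325)&(u<400)&(v>190)&(v<225)&(H[...,1]<60); P=X[m];print('arm',rect(P[:,:2]),np.percentile(P[:,2],[5,50,95]).round(1))
c=np.polyfit(P[:,1],P[:,2],1);print(c); print(np.polyfit(P[:,1],P[:,0],1))
m=(X[...,2]>145)&(X[...,2]<175)&(u>295)&(u<325)&(v>180)&(v<220); P=X[m];print('fin',len(P),rect(P[:,:2]),np.percentile(P[:,2],[5,50,95]).round(1))
m=(X[...,2]>60)&(u>470)&(u<560)&(v>190)&(v<320);
k,L,S,C=cv2.connectedComponentsWithStats(m.astype(np.uint8))
for i in range(1,k):
    if S[i,4]>20: print('clip',S[i],X[L==i].mean(0).round(),rect(X[L==i][:,:2]))
E
```

```text
{'red': [(array([ 7.5649e+02, -2.9993e+02,  9.5960e+01,  1.8330e+01,  1.0000e-01]), 25.5), (array([ 717.93, -116.41,   66.8 ,   18.92,    1.14]), 36.4), (array([424.05, 269.45,  52.07,  35.49,  -1.4 ]), 34.2)], 'green': [(array([424.95,  86.37,  51.36,  34.93,   1.24]), 34.4)], 'blue': [(array([427.69, -23.49,  51.3 ,  34.7 ,  -1.26]), 34.4)]}
bar 0.95 [ 419.33 -110.63  282.11  177.51   -0.91] [ 328. -171.    8.] [ 573.   55. 1055.]
scale 0.92 [553.71 120.86 478.18 252.61   1.29] [ 403. -136.    8.] [ 706.  340. 1055.]
tray 0.84 [ 503.   -184.94  468.11  226.77    1.51] [ 381. -414.   34.] [ 607.   55. 1055.]
pan [ 6.2087e+02  2.6228e+02  1.6092e+02  1.4566e+02 -9.0000e-02] [101.5 104.6 108.8]
arm [600.96  36.26  47.04  11.8    1.48] [70.1 71.1 73.3]
[3.27484113e-02 6.98797672e+01]
[1.11259984e-01 5.96208719e+02]
fin 152 [ 6.0527e+02  8.6050e+01  2.8800e+01  1.9610e+01 -2.0000e-02] [148.2 151.8 154.5]
clip [517 201  11  10  84] [ 599. -348.   75.] [ 5.9942e+02 -3.4914e+02  1.7000e+01  1.4020e+01  1.1000e-01]
clip [506 202   9   9  69] [ 594. -318.   89.] [ 507.5  -137.47  437.75   20.18   -1.12]
clip [528 303  12   9  94] [ 389. -356.   75.] [ 389.42 -357.69   16.04   14.71    0.  ]
clip [517 304   9   8  68] [ 389. -331.   75.] [ 388.55 -332.27   20.06   14.22    1.56]
```

View pics/crop.png

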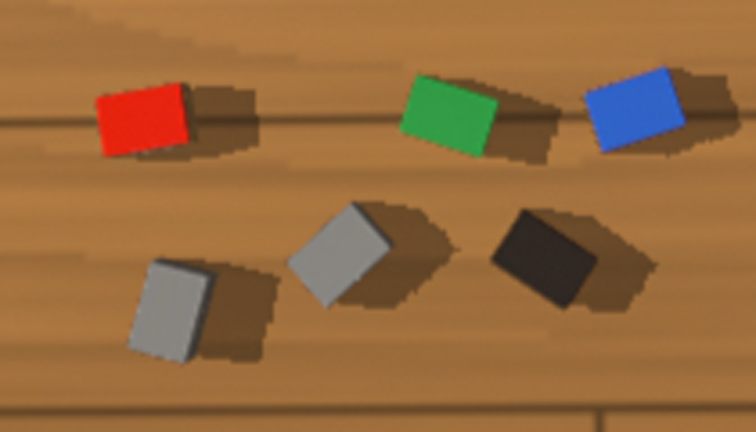

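Confirmed: the lids are red, green and blue, and the others are grey and black. First I'll move towards the scale, with the poise out to about 110 mm so the pan stays at its upper stop while loading.

arm_command:
  moves:
    - {"x": 31, "y": 49, "z": 0, "rz": 0.185, "jaw": 0}
    - {"x": 62, "y": 98, "z": 0, "rz": 0.37, "jaw": 0}
    - {"x": 94, "y": 146, "z": 0, "rz": 0.555, "jaw": 0}
    - {"x": 125, "y": 195, "z": 0, "rz": 0.74, "jaw": 0}
    - {"x": 157, "y": 244, "z": 0, "rz": 0.925, "jaw": 0}
    - {"x": 188, "y": 292, "z": 0, "rz": 1.11, "jaw": 0}
    - {"x": 220, "y": 341, "z": 0, "rz": 1.295, "jaw": 0}
    - {"x": 251, "y": 390, "z": 0, "rz": 1.48, "jaw": 0}

```text
invalid input at $.moves[0]: expected keys jaw, x, y, z, rx, ry, rz
```

arm_command:
  moves:
    - {"x": 31, "y": 49, "z": 0, "rx": 0, "ry": 0, "rz": 0.185, "jaw": 0}
    - {"x": 62, "y": 98, "z": 0, "rx": 0, "ry": 0, "rz": 0.37, "jaw": 0}
    - {"x": 94, "y": 146, "z": 0, "rx": 0, "ry": 0, "rz": 0.555, "jaw": 0}
    - {"x": 125, "y": 195, "z": 0, "rx": 0, "ry": 0, "rz": 0.74, "jaw": 0}
    - {"x": 157, "y": 244, "z": 0, "rx": 0, "ry": 0, "rz": 0.925, "jaw": 0}
    - {"x": 188, "y": 292, "z": 0, "rx": 0, "ry": 0, "rz": 1.11, "jaw": 0}
    - {"x": 220, "y": 341, "z": 0, "rx": 0, "ry": 0, "rz": 1.295, "jaw": 0}
    - {"x": 251, "y": 390, "z": 0, "rx": 0, "ry": 0, "rz": 1.48, "jaw": 0}

```text
t: 1.9
tcp_pos: [450.6, -148.0, 231.6]
tool_rot: [0.606, 0.795, 0.0, 0.001]
force: [0.8, 0.0, -0.2]
opening: 85.3
grip_force: 0.0
```

arm_command:
  moves:
    - {"x": 19, "y": 30, "z": 4, "rx": 0, "ry": 0, "rz": 0.15, "jaw": 0}
    - {"x": 38, "y": 60, "z": 8, "rx": 0, "ry": 0, "rz": 0.3, "jaw": 0}
    - {"x": 56, "y": 90, "z": 12, "rx": 0, "ry": 0, "rz": 0.45, "jaw": 0}
    - {"x": 75, "y": 120, "z": 16, "rx": 0, "ry": 0, "rz": 0.6, "jaw": 0}
    - {"x": 94, "y": 150, "z": 20, "rx": 0, "ry": 0, "rz": 0.75, "jaw": 0}
    - {"x": 113, "y": 180, "z": 24, "rx": 0, "ry": 0, "rz": 0.9, "jaw": 0}
    - {"x": 131, "y": 210, "z": 28, "rx": 0, "ry": 0, "rz": 1.05, "jaw": 0}
    - {"x": 150, "y": 240, "z": 30, "rx": 0, "ry": 0, "rz": 1.19, "jaw": 0}

```text
t: 2.9
tcp_pos: [600.3, 91.4, 261.7]
tool_rot: [0.057, 0.998, 0.0, 0.0]
force: [0.5, -0.3, 1.3]
opening: 85.7
grip_force: 0.0
```

```bash
python3 - <<'E'
from h import *
im,d,st=shot('wrist','w1.png')
print(st['tcp_pos'],st['tool_rot'],st['qvel'].round(3))
for t in ['poise_grip','pan_top','scale']:
    r=ctrl.spot_point('wrist',t); print(t,[(round(x['score'],2),c2w('wrist',x['point'],st).round(0).tolist()) for x in r[:3]])
np.savez('w1.npz',im=im,d=d)
X=cloud('wrist',d,st); H=hsv(im)
red=((H[...,0]<6)|(H[...,0]>174))&(H[...,1]>150)&(X[...,2]>100)
P=X[red];print('fin',len(P),rect(P[:,:2]),np.percentile(P[:,2],[5,50,95]))
E
```

```text
[600.29050054  91.44626838 261.65685014] [5.69864034e-02 9.98374915e-01 2.85679256e-05 2.80048944e-04] [ 0.403  0.372  0.567  0.194 -0.001 -0.705]
poise_grip [(0.68, [609.0, 89.0, 124.0])]
pan_top [(0.63, [622.0, 268.0, 104.0])]
scale [(0.66, [616.0, 168.0, 0.0]), (0.43, [608.0, 88.0, 125.0])]
fin 1420 [6.4612e+02 6.5260e+01 2.1819e+02 8.3560e+01 8.0000e-02] [118.08631146 150.73743317 152.60941816]
```

View pics/w1.png

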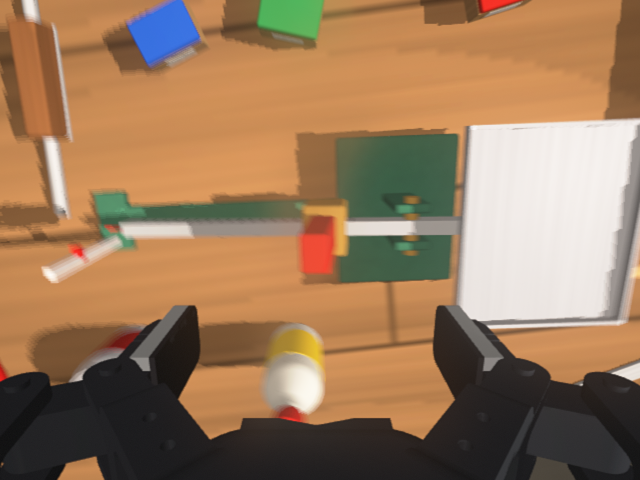

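Blurred, because the arm was still moving. The fin is at (318,245), the pivot at (408,225) and the pan to the right. Next I'll straddle the fin and push it outward.

arm_command:
  moves:
    - {"x": 6, "y": -3, "z": -35, "rx": 0, "ry": 0, "rz": 0, "jaw": 105}
    - {"x": 6, "y": -3, "z": -70, "rx": 0, "ry": 0, "rz": 0, "jaw": 105}
    - {"x": 6, "y": -3, "z": -110, "rx": 0, "ry": 0, "rz": 0, "jaw": 105}
    - {"x": 6, "y": -3, "z": -145, "rx": 0, "ry": 0, "rz": 0, "jaw": 105}
    - {"x": 6, "y": -3, "z": -145, "rx": 0, "ry": 0, "rz": 0, "jaw": 105}
    - {"x": 4, "y": -23, "z": -145, "rx": 0, "ry": 0, "rz": 0, "jaw": 105}
    - {"x": 1, "y": -50, "z": -145, "rx": 0, "ry": 0, "rz": 0, "jaw": 105}
    - {"x": -2, "y": -80, "z": -145, "rx": 0, "ry": 0, "rz": 0, "jaw": 105}

```text
t: 4.1
tcp_pos: [598.6, 9.0, 118.7]
tool_rot: [0.059, 0.998, 0.0, 0.002]
force: [0.5, 2.1, -2.4]
opening: 50.2
grip_force: 1.1
```

arm_command:
  moves:
    - {"x": -1, "y": -12, "z": 0, "rx": 0, "ry": 0, "rz": 0, "jaw": 105}
    - {"x": -2, "y": -20, "z": 0, "rx": 0, "ry": 0, "rz": 0, "jaw": 105}
    - {"x": -2, "y": -20, "z": 0, "rx": 0, "ry": 0, "rz": 0, "jaw": 105}
    - {"x": -2, "y": -10, "z": 0, "rx": 0, "ry": 0, "rz": 0, "jaw": 105}
    - {"x": -2, "y": -10, "z": 40, "rx": 0, "ry": 0, "rz": 0, "jaw": 105}
    - {"x": -10, "y": 0, "z": 90, "rx": 0, "ry": 0, "rz": 0, "jaw": 50}
    - {"x": -20, "y": 40, "z": 140, "rx": 0, "ry": 0, "rz": 0, "jaw": 0}
    - {"x": -40, "y": 90, "z": 140, "rx": 0, "ry": 0, "rz": 0, "jaw": 0}

```text
t: 5.1
tcp_pos: [559.8, 102.0, 260.7]
tool_rot: [0.06, 0.998, 0.0, 0.004]
force: [1.0, 0.9, -0.6]
opening: 85.5
grip_force: 0.0
```

```bash
python3 - <<'E'
from h import *
im,d,st=shot('top'); print(st['tcp_pos'],2*np.arctan2(st['tool_rot'][1],st['tool_rot'][0]),lids('top',im,d,st))
X=cloud('top',d)
H=hsv(im);red=((H[...,0]<6)|(H[...,0]>174))&(H[...,1]>150)&(X[...,2]>110)&(X[...,2]<170)
P=X[red];print('fin',len(P),rect(P[:,:2]),np.percentile(P[:,2],[5,50,95]))
E
```

```text
[559.83177404 101.95152668 260.65625425] 3.0219204659319767 {'red': [(array([ 7.5697e+02, -2.9964e+02,  9.6430e+01,  1.8490e+01,  1.1000e-01]), 25.8), (array([ 717.96, -114.72,   62.91,   15.96,    1.08]), 34.9)], 'blue': [(array([427.82, -23.88,  50.61,  34.72,  -1.26]), 34.1)]}
fin 187 [ 5.973e+02  1.370e+00  2.770e+01  2.263e+01 -4.000e-02] [115.79027975 140.2934976  144.2361346 ]
```

arm_command:
  moves:
    - {"x": -30, "y": 38, "z": 0, "rx": 0, "ry": 0, "rz": 0.06, "jaw": 0}
    - {"x": -60, "y": 76, "z": -20, "rx": 0, "ry": 0, "rz": 0.12, "jaw": 0}
    - {"x": -90, "y": 114, "z": -50, "rx": 0, "ry": 0, "rz": 0.18, "jaw": 0}
    - {"x": -115, "y": 145, "z": -85, "rx": 0, "ry": 0, "rz": 0.24, "jaw": 0}
    - {"x": -134, "y": 169, "z": -120, "rx": 0, "ry": 0, "rz": 0.29, "jaw": 0}
    - {"x": -134, "y": 169, "z": -126, "rx": 0, "ry": 0, "rz": 0.29, "jaw": 0}
    - {"x": -134, "y": 169, "z": -126, "rx": 0, "ry": 0, "rz": 0.29, "jaw": 0}
    - {"x": -134, "y": 169, "z": -126, "rx": 0, "ry": 0, "rz": 0.29, "jaw": 0}

```text
t: 6.15
tcp_pos: [425.1, 269.4, 131.5]
tool_rot: [-0.085, 0.996, 0.0, 0.001]
force: [-0.2, 0.2, -0.3]
opening: 85.4
grip_force: 0.0
```

```bash
cat >> h.py <<'E'
def wl(zr=(24,45)):
    im,d,st=shot('wrist'); a=2*np.arctan2(st['tool_rot'][1],st['tool_rot'][0])
    print('tcp',st['tcp_pos'].round(1),'psi',round(a,3),'qv',abs(st['qvel']).max().round(3),'F',st['force'].round(1))
    for k,v in lids('wrist',im,d,st,zr).items():
        for q in v: print(k,q)
    return im,d,st
E
python3 -c "
from h import *
wl()"
```

```text
tcp [425.1 269.4 131.5] psi 3.312 qv 0.009 F [-0.2  0.2 -0.3]
red (array([425.89, 271.38,  52.03,  36.28,  -1.4 ]), 33.1)
green (array([426.63,  90.66,  50.3 ,  36.26,   1.25]), 33.0)
```

arm_command:
  moves:
    - {"x": 1, "y": 2, "z": -45, "rx": 0, "ry": 0, "rz": 0, "jaw": 0}
    - {"x": 1, "y": 2, "z": -90, "rx": 0, "ry": 0, "rz": 0, "jaw": 0}
    - {"x": 1, "y": 2, "z": -120, "rx": 0, "ry": 0, "rz": 0, "jaw": 0}
    - {"x": 1, "y": 2, "z": -126, "rx": 0, "ry": 0, "rz": 0, "jaw": 20}
    - {"x": 1, "y": 2, "z": -126, "rx": 0, "ry": 0, "rz": 0, "jaw": 255}
    - {"x": 1, "y": 2, "z": -126, "rx": 0, "ry": 0, "rz": 0, "jaw": 255}
    - {"x": 1, "y": 2, "z": -126, "rx": 0, "ry": 0, "rz": 0, "jaw": 255}
    - {"x": 1, "y": 2, "z": -126, "rx": 0, "ry": 0, "rz": 0, "jaw": 255}
  grip_force: 40

```text
t: 7.2
tcp_pos: [426.3, 271.9, 6.0]
tool_rot: [-0.085, 0.996, 0.0, 0.002]
force: [-0.3, -1.3, 7.0]
opening: 51.4
grip_force: 43.7
```

arm_command:
  moves:
    - {"x": 0, "y": 0, "z": 50, "rx": 0, "ry": 0, "rz": 0, "jaw": 255}
    - {"x": 5, "y": 0, "z": 105, "rx": 0, "ry": 0, "rz": -0.05, "jaw": 255}
    - {"x": 40, "y": -2, "z": 146, "rx": 0, "ry": 0, "rz": -0.1, "jaw": 255}
    - {"x": 95, "y": -5, "z": 146, "rx": 0, "ry": 0, "rz": -0.15, "jaw": 255}
    - {"x": 150, "y": -8, "z": 146, "rx": 0, "ry": 0, "rz": -0.2, "jaw": 255}
    - {"x": 200, "y": -11, "z": 146, "rx": 0, "ry": 0, "rz": -0.25, "jaw": 255}
    - {"x": 240, "y": -13, "z": 146, "rx": 0, "ry": 0, "rz": -0.27, "jaw": 255}
    - {"x": 240, "y": -13, "z": 146, "rx": 0, "ry": 0, "rz": -0.27, "jaw": 255}

```text
t: 8.2
tcp_pos: [666.9, 257.5, 148.7]
tool_rot: [0.05, 0.999, -0.0, -0.0]
force: [-0.4, 0.2, -1.8]
opening: 51.4
grip_force: 42.9
```

```bash
python3 - <<'E'
from h import *
im,d,st=shot('wrist','w2.png'); X=cloud('wrist',d,st)
print(st['tcp_pos'].round(1),st['qvel'].round(3),st['opening'])
im,d,st=shot('top','t2.png'); print(lids('top',im,d,st))
E
```

```text
[666.9 257.5 148.7] [ 0.024 -0.051 -0.075  0.013  0.01  -0.001] 51.429722122457584
{'red': [(array([ 7.5717e+02, -2.9956e+02,  9.6050e+01,  1.7520e+01,  1.0000e-01]), 25.8), (array([ 717.9 , -117.39,   67.87,   20.33,    1.17]), 35.8)], 'green': [(array([424.97,  86.45,  51.47,  35.04,   1.24]), 34.3)], 'blue': [(array([427.67, -23.4 ,  51.32,  34.67,  -1.26]), 34.5)]}
```

View pics/w2.png

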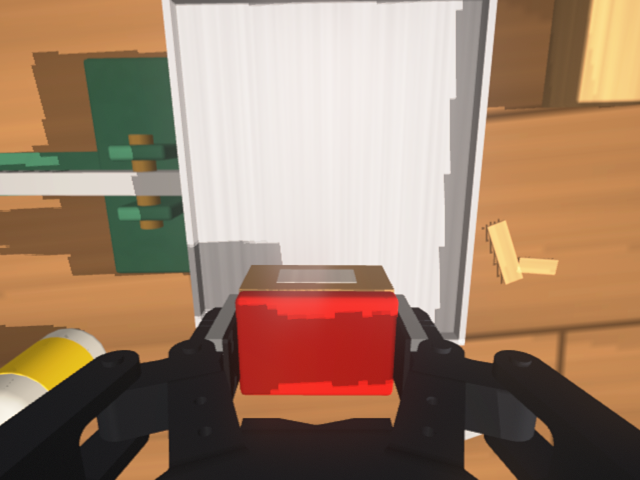

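The red pack is over the far end of the pan and clear of the rim on both sides. Lowering and releasing.

arm_command:
  moves:
    - {"x": 0, "y": 3, "z": -20, "rx": 0, "ry": 0, "rz": 0, "jaw": 255}
    - {"x": 0, "y": 3, "z": -32, "rx": 0, "ry": 0, "rz": 0, "jaw": 255}
    - {"x": 0, "y": 3, "z": -36, "rx": 0, "ry": 0, "rz": 0, "jaw": 255}
    - {"x": 0, "y": 3, "z": -37, "rx": 0, "ry": 0, "rz": 0, "jaw": 255}
    - {"x": 0, "y": 3, "z": -37, "rx": 0, "ry": 0, "rz": 0, "jaw": 50}
    - {"x": 0, "y": 3, "z": -37, "rx": 0, "ry": 0, "rz": 0, "jaw": 50}
    - {"x": 0, "y": 3, "z": -37, "rx": 0, "ry": 0, "rz": 0, "jaw": 50}
    - {"x": 0, "y": 3, "z": 0, "rx": 0, "ry": 0, "rz": 0, "jaw": 50}

```text
t: 9.3
tcp_pos: [662.6, 260.7, 147.2]
tool_rot: [0.049, 0.999, -0.001, -0.003]
force: [0.3, -0.0, 0.5]
opening: 68.6
grip_force: 0.0
```

arm_command:
  moves:
    - {"x": 0, "y": 0, "z": 30, "rx": 0, "ry": 0, "rz": 0, "jaw": 0}
    - {"x": -40, "y": -30, "z": 35, "rx": 0, "ry": 0, "rz": -0.05, "jaw": 0}
    - {"x": -85, "y": -60, "z": 35, "rx": 0, "ry": 0, "rz": -0.1, "jaw": 0}
    - {"x": -130, "y": -92, "z": 35, "rx": 0, "ry": 0, "rz": -0.15, "jaw": 0}
    - {"x": -175, "y": -125, "z": 25, "rx": 0, "ry": 0, "rz": -0.2, "jaw": 0}
    - {"x": -215, "y": -155, "z": 0, "rx": 0, "ry": 0, "rz": -0.225, "jaw": 0}
    - {"x": -240, "y": -174, "z": -20, "rx": 0, "ry": 0, "rz": -0.225, "jaw": 0}
    - {"x": -240, "y": -174, "z": -20, "rx": 0, "ry": 0, "rz": -0.225, "jaw": 0}

```text
t: 10.3
tcp_pos: [421.4, 86.5, 129.2]
tool_rot: [0.162, 0.987, -0.0, -0.002]
force: [0.3, -0.0, 0.6]
opening: 85.5
grip_force: 0.0
```

```bash
python3 -c "
from h import *
wl()
im,d,st=shot('top'); print(lids('top',im,d,st,(110,175)))"
```

```text
tcp [421.4  86.5 129.2] psi 2.816 qv 0.107 F [ 0.3 -0.   0.6]
green (array([ 4.3124e+02,  1.0202e+02,  3.5070e+01,  2.2220e+01, -3.3000e-01]), 33.1)
blue (array([429.62, -21.55,  53.27,  35.54,  -1.27]), 33.0)
{'red': [(array([7.5261e+02, 4.5160e+01, 2.4410e+01, 2.4380e+01, 7.3000e-01]), 139.7), (array([662.7 , 259.82,  52.58,  36.63,   1.48]), 138.8), (array([ 5.9721e+02, -3.0000e-02,  2.7190e+01,  1.9800e+01, -4.0000e-02]), 140.7)]}
```

arm_command:
  moves:
    - {"x": 4, "y": 1, "z": -45, "rx": 0, "ry": 0, "rz": 0, "jaw": 0}
    - {"x": 4, "y": 1, "z": -90, "rx": 0, "ry": 0, "rz": 0, "jaw": 0}
    - {"x": 4, "y": 1, "z": -118, "rx": 0, "ry": 0, "rz": 0, "jaw": 0}
    - {"x": 4, "y": 1, "z": -124, "rx": 0, "ry": 0, "rz": 0, "jaw": 20}
    - {"x": 4, "y": 1, "z": -124, "rx": 0, "ry": 0, "rz": 0, "jaw": 255}
    - {"x": 4, "y": 1, "z": -124, "rx": 0, "ry": 0, "rz": 0, "jaw": 255}
    - {"x": 4, "y": 1, "z": -124, "rx": 0, "ry": 0, "rz": 0, "jaw": 255}
    - {"x": 4, "y": 1, "z": -124, "rx": 0, "ry": 0, "rz": 0, "jaw": 255}
  grip_force: 40

```text
t: 11.4
tcp_pos: [430.4, 88.5, 7.8]
tool_rot: [0.161, 0.987, 0.0, 0.002]
force: [0.2, -0.0, 7.0]
opening: 51.1
grip_force: 43.6
```

arm_command:
  moves:
    - {"x": 0, "y": 0, "z": 50, "rx": 0, "ry": 0, "rz": 0, "jaw": 255}
    - {"x": 5, "y": 5, "z": 105, "rx": 0, "ry": 0, "rz": 0.05, "jaw": 255}
    - {"x": 38, "y": 36, "z": 146, "rx": 0, "ry": 0, "rz": 0.1, "jaw": 255}
    - {"x": 78, "y": 73, "z": 146, "rx": 0, "ry": 0, "rz": 0.15, "jaw": 255}
    - {"x": 120, "y": 112, "z": 146, "rx": 0, "ry": 0, "rz": 0.2, "jaw": 255}
    - {"x": 160, "y": 150, "z": 146, "rx": 0, "ry": 0, "rz": 0.225, "jaw": 255}
    - {"x": 188, "y": 176, "z": 146, "rx": 0, "ry": 0, "rz": 0.225, "jaw": 255}
    - {"x": 188, "y": 176, "z": 146, "rx": 0, "ry": 0, "rz": 0.225, "jaw": 255}

```text
t: 12.4
tcp_pos: [617.8, 266.0, 151.0]
tool_rot: [0.049, 0.999, 0.0, -0.0]
force: [-0.1, -0.3, -1.7]
opening: 51.1
grip_force: 43.0
```

arm_command:
  moves:
    - {"x": 0, "y": 0, "z": -20, "rx": 0, "ry": 0, "rz": 0, "jaw": 255}
    - {"x": 0, "y": 0, "z": -32, "rx": 0, "ry": 0, "rz": 0, "jaw": 255}
    - {"x": 0, "y": 0, "z": -36, "rx": 0, "ry": 0, "rz": 0, "jaw": 255}
    - {"x": 0, "y": 0, "z": -37, "rx": 0, "ry": 0, "rz": 0, "jaw": 255}
    - {"x": 0, "y": 0, "z": -37, "rx": 0, "ry": 0, "rz": 0, "jaw": 50}
    - {"x": 0, "y": 0, "z": -37, "rx": 0, "ry": 0, "rz": 0, "jaw": 50}
    - {"x": 0, "y": 0, "z": -37, "rx": 0, "ry": 0, "rz": 0, "jaw": 50}
    - {"x": 0, "y": 0, "z": 10, "rx": 0, "ry": 0, "rz": 0, "jaw": 50}

```text
t: 13.4
tcp_pos: [613.9, 263.6, 158.6]
tool_rot: [0.049, 0.999, -0.001, -0.004]
force: [0.0, 0.1, 0.2]
opening: 68.8
grip_force: 0.0
```

arm_command:
  moves:
    - {"x": -5, "y": -10, "z": 25, "rx": 0, "ry": 0, "rz": 0.03, "jaw": 0}
    - {"x": -38, "y": -58, "z": 25, "rx": 0, "ry": 0, "rz": 0.1, "jaw": 0}
    - {"x": -70, "y": -107, "z": 25, "rx": 0, "ry": 0, "rz": 0.17, "jaw": 0}
    - {"x": -102, "y": -156, "z": 25, "rx": 0, "ry": 0, "rz": 0.24, "jaw": 0}
    - {"x": -134, "y": -205, "z": 20, "rx": 0, "ry": 0, "rz": 0.31, "jaw": 0}
    - {"x": -166, "y": -254, "z": -5, "rx": 0, "ry": 0, "rz": 0.38, "jaw": 0}
    - {"x": -188, "y": -288, "z": -31, "rx": 0, "ry": 0, "rz": 0.41, "jaw": 0}
    - {"x": -188, "y": -288, "z": -31, "rx": 0, "ry": 0, "rz": 0.41, "jaw": 0}

```text
t: 14.4
tcp_pos: [425.6, -24.9, 129.9]
tool_rot: [-0.153, 0.988, 0.001, -0.002]
force: [0.2, -0.3, -0.2]
opening: 85.8
grip_force: 0.0
```

```bash
python3 -c "
from h import *
wl()
im,d,st=shot('top'); print(lids('top',im,d,st,(110,175)))"
```

```text
tcp [425.6 -24.9 129.9] psi 3.449 qv 0.09 F [ 0.2 -0.3 -0.2]
blue (array([429.52, -21.62,  50.66,  35.05,  -1.24]), 33.1)
{'red': [(array([ 7.5194e+02,  4.5140e+01,  2.4510e+01,  2.4380e+01, -5.0000e-02]), 139.9), (array([662.17, 259.99,  52.99,  36.27,   1.46]), 138.7), (array([ 5.973e+02, -3.000e-02,  2.775e+01,  1.956e+01, -4.000e-02]), 140.3)], 'green': [(array([611.07, 262.01,  49.96,  35.3 ,   1.49]), 138.9)]}
```

arm_command:
  moves:
    - {"x": 1, "y": 2, "z": -45, "rx": 0, "ry": 0, "rz": 0, "jaw": 0}
    - {"x": 1, "y": 2, "z": -90, "rx": 0, "ry": 0, "rz": 0, "jaw": 0}
    - {"x": 1, "y": 2, "z": -118, "rx": 0, "ry": 0, "rz": 0, "jaw": 0}
    - {"x": 1, "y": 2, "z": -125, "rx": 0, "ry": 0, "rz": 0, "jaw": 20}
    - {"x": 1, "y": 2, "z": -125, "rx": 0, "ry": 0, "rz": 0, "jaw": 255}
    - {"x": 1, "y": 2, "z": -125, "rx": 0, "ry": 0, "rz": 0, "jaw": 255}
    - {"x": 1, "y": 2, "z": -125, "rx": 0, "ry": 0, "rz": 0, "jaw": 255}
    - {"x": 1, "y": 2, "z": -125, "rx": 0, "ry": 0, "rz": 0, "jaw": 255}
  grip_force: 40

```text
t: 15.5
tcp_pos: [431.4, -21.7, 7.7]
tool_rot: [-0.155, 0.988, -0.0, 0.002]
force: [0.0, 1.5, 6.2]
opening: 51.3
grip_force: 43.0
```

arm_command:
  moves:
    - {"x": 0, "y": 0, "z": 50, "rx": 0, "ry": 0, "rz": 0, "jaw": 255}
    - {"x": 5, "y": 12, "z": 105, "rx": 0, "ry": 0, "rz": -0.06, "jaw": 255}
    - {"x": 25, "y": 52, "z": 146, "rx": 0, "ry": 0, "rz": -0.13, "jaw": 255}
    - {"x": 50, "y": 105, "z": 146, "rx": 0, "ry": 0, "rz": -0.2, "jaw": 255}
    - {"x": 76, "y": 158, "z": 146, "rx": 0, "ry": 0, "rz": -0.27, "jaw": 255}
    - {"x": 102, "y": 212, "z": 146, "rx": 0, "ry": 0, "rz": -0.34, "jaw": 255}
    - {"x": 126, "y": 262, "z": 146, "rx": 0, "ry": 0, "rz": -0.4, "jaw": 255}
    - {"x": 139, "y": 288, "z": 146, "rx": 0, "ry": 0, "rz": -0.41, "jaw": 255}

```text
t: 16.5
tcp_pos: [569.3, 268.9, 152.1]
tool_rot: [0.049, 0.999, 0.0, 0.0]
force: [0.3, -1.7, -2.1]
opening: 51.5
grip_force: 43.5
```

arm_command:
  moves:
    - {"x": 0, "y": 0, "z": 0, "rx": 0, "ry": 0, "rz": 0, "jaw": 255}
    - {"x": 0, "y": 0, "z": -20, "rx": 0, "ry": 0, "rz": 0, "jaw": 255}
    - {"x": 0, "y": 0, "z": -32, "rx": 0, "ry": 0, "rz": 0, "jaw": 255}
    - {"x": 0, "y": 0, "z": -36, "rx": 0, "ry": 0, "rz": 0, "jaw": 255}
    - {"x": 0, "y": 0, "z": -36, "rx": 0, "ry": 0, "rz": 0, "jaw": 60}
    - {"x": 0, "y": 0, "z": -36, "rx": 0, "ry": 0, "rz": 0, "jaw": 50}
    - {"x": 0, "y": 0, "z": -36, "rx": 0, "ry": 0, "rz": 0, "jaw": 50}
    - {"x": 0, "y": 0, "z": 10, "rx": 0, "ry": 0, "rz": 0, "jaw": 50}

```text
t: 17.5
tcp_pos: [566.2, 265.6, 159.3]
tool_rot: [0.049, 0.999, -0.001, -0.004]
force: [0.7, 0.9, 0.2]
opening: 68.7
grip_force: 0.0
```

arm_command:
  moves:
    - {"x": 0, "y": -5, "z": 40, "rx": 0, "ry": 0, "rz": 0, "jaw": 0}
    - {"x": 2, "y": -55, "z": 60, "rx": 0, "ry": 0, "rz": 0, "jaw": 0}
    - {"x": 4, "y": -105, "z": 75, "rx": 0, "ry": 0, "rz": 0, "jaw": 0}
    - {"x": 6, "y": -155, "z": 88, "rx": 0, "ry": 0, "rz": 0, "jaw": 0}
    - {"x": 6, "y": -195, "z": 88, "rx": 0, "ry": 0, "rz": 0, "jaw": 0}
    - {"x": 6, "y": -207, "z": 88, "rx": 0, "ry": 0, "rz": 0, "jaw": 0}
    - {"x": 6, "y": -207, "z": 88, "rx": 0, "ry": 0, "rz": 0, "jaw": 0}
    - {"x": 6, "y": -207, "z": 88, "rx": 0, "ry": 0, "rz": 0, "jaw": 0}

```text
t: 18.5
tcp_pos: [574.6, 60.5, 250.2]
tool_rot: [0.049, 0.999, 0.0, -0.0]
force: [-0.2, 0.1, 0.0]
opening: 85.3
grip_force: 0.0
```

```bash
cat >> h.py <<'E'
def tilt(name=None):
    im,d,st=shot('wrist',name); X=cloud('wrist',d,st); H=hsv(im)
    print('tcp',st['tcp_pos'].round(1),'qv',abs(st['qvel']).max().round(3))
    # beam coordinates: axis through (596.2,0) dir (0.111,1)
    u=np.array([0.1105,0.9939]); o=np.array([610.,162.5])
    q=X[...,:2]-o; s=q@u; w=q@np.array([u[1],-u[0]])
    m=(abs(w)<9)&(H[...,1]<60)&(X[...,2]>45)&(X[...,2]<115)&(s<-25)&(s>-255)
    S=s[m];Z=X[...,2][m];W=w[m]
    for _ in range(4):
        c=np.polyfit(S,Z,1); e=Z-np.polyval(c,S); k=abs(e)<max(2*e.std(),.8); S,Z,W=S[k],Z[k],W[k]
    print('beam n',len(S),'slope(-tilt)',c[0].round(4),'z at pivot',c[1].round(1),'wmid',np.median(W).round(1),'span',S.min().round(),S.max().round(),'res',e.std().round(2))
    r=((H[...,0]<6)|(H[...,0]>174))&(H[...,1]>150)&(abs(w)<25)&(X[...,2]>118)&(X[...,2]<185)&(s<-30)&(s>-240)
    P=X[r]; zt=np.percentile(P[:,2],80); t=r&(abs(X[...,2]-zt)<3); print('fin s',s[t].min().round(1),s[t].max().round(1),'mid',((s[t].min()+s[t].max())/2).round(1),'top',zt.round(1))
    print('pan packs z',{k:v for k,v in lids('wrist',im,d,st,(110,150)).items()})
    return im,d,st,X
E
python3 - <<'E'
from h import *
tilt('w3.png')
im,d,st=shot('top','t3.png'); print(lids('top',im,d,st,(100,160)))
E
```

```text
tcp [574.6  60.5 250.2] qv 0.009
beam n 2114 slope(-tilt) 0.0772 z at pivot 82.5 wmid 4.7 span -253.0 -25.0 res 1.33
fin s -168.6 -148.2 mid -158.4 top 148.2
pan packs z {'red': [(array([ 5.997e+02,  4.270e+00,  2.779e+01,  2.035e+01, -9.000e-02]), 146.8), (array([664.18, 260.93,  52.51,  37.06,   1.45]), 133.4)], 'green': [(array([612.37, 261.83,  46.87,  35.34,   1.47]), 133.5)], 'blue': [(array([565.04, 259.38,  41.4 ,  35.48,   1.47]), 133.4)]}
{'red': [(array([662.36, 259.94,  53.6 ,  36.  ,   1.45]), 134.3)], 'green': [(array([611.12, 262.23,  50.18,  35.3 ,   1.46]), 134.5)], 'blue': [(array([563.99, 263.85,  50.88,  35.32,   1.46]), 134.6)]}
```

View pics/w3.png

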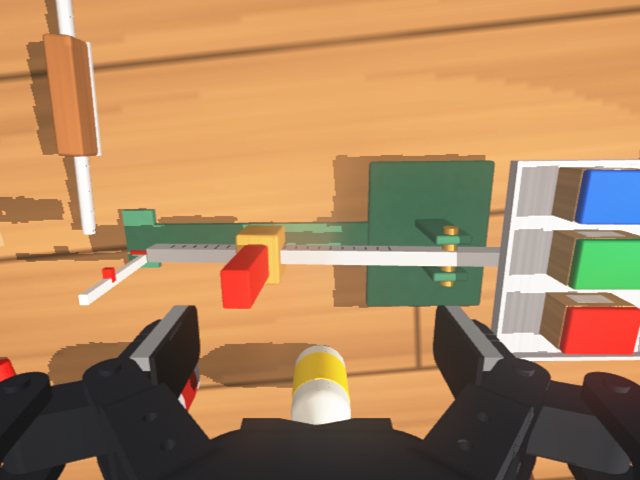

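All three packs stand flat in the pan, and the tilt is about -0.076. The poise needs to go about 15 mm back towards the pivot.

arm_command:
  moves:
    - {"x": 12, "y": -28, "z": 0, "rx": 0, "ry": 0, "rz": 0, "jaw": 105}
    - {"x": 23, "y": -55, "z": -30, "rx": 0, "ry": 0, "rz": 0, "jaw": 105}
    - {"x": 23, "y": -55, "z": -75, "rx": 0, "ry": 0, "rz": 0, "jaw": 105}
    - {"x": 23, "y": -55, "z": -120, "rx": 0, "ry": 0, "rz": 0, "jaw": 105}
    - {"x": 23, "y": -55, "z": -132, "rx": 0, "ry": 0, "rz": 0, "jaw": 105}
    - {"x": 23, "y": -55, "z": -132, "rx": 0, "ry": 0, "rz": 0, "jaw": 105}
    - {"x": 24, "y": -46, "z": -132, "rx": 0, "ry": 0, "rz": 0, "jaw": 105}
    - {"x": 24, "y": -42, "z": -132, "rx": 0, "ry": 0, "rz": 0, "jaw": 105}

```text
t: 19.6
tcp_pos: [600.1, 18.1, 120.3]
tool_rot: [0.049, 0.999, 0.0, 0.002]
force: [-0.4, 0.1, 0.3]
opening: 50.0
grip_force: 0.0
```

arm_command:
  moves:
    - {"x": 1, "y": 5, "z": 0, "rx": 0, "ry": 0, "rz": 0, "jaw": 105}
    - {"x": 1, "y": 9, "z": 0, "rx": 0, "ry": 0, "rz": 0, "jaw": 105}
    - {"x": 1.5, "y": 13, "z": 0, "rx": 0, "ry": 0, "rz": 0, "jaw": 105}
    - {"x": 2, "y": 17, "z": 0, "rx": 0, "ry": 0, "rz": 0, "jaw": 105}
    - {"x": 2, "y": 17, "z": 0, "rx": 0, "ry": 0, "rz": 0, "jaw": 105}
    - {"x": 1, "y": 5, "z": 0, "rx": 0, "ry": 0, "rz": 0, "jaw": 105}
    - {"x": 1, "y": 3, "z": 20, "rx": 0, "ry": 0, "rz": 0, "jaw": 105}
    - {"x": -3, "y": 3, "z": 70, "rx": 0, "ry": 0, "rz": 0, "jaw": 105}

```text
t: 20.6
tcp_pos: [593.4, 19.7, 185.9]
tool_rot: [0.05, 0.999, 0.0, -0.003]
force: [0.6, 0.5, -0.1]
opening: 50.4
grip_force: 0.0
```

arm_command:
  moves:
    - {"x": -10, "y": 15, "z": 50, "rx": 0, "ry": 0, "rz": 0, "jaw": 0}
    - {"x": -20, "y": 35, "z": 62, "rx": 0, "ry": 0, "rz": 0, "jaw": 0}
    - {"x": -23, "y": 40, "z": 62, "rx": 0, "ry": 0, "rz": 0, "jaw": 0}
    - {"x": -23, "y": 40, "z": 62, "rx": 0, "ry": 0, "rz": 0, "jaw": 0}
    - {"x": -23, "y": 40, "z": 62, "rx": 0, "ry": 0, "rz": 0, "jaw": 0}
    - {"x": -23, "y": 40, "z": 62, "rx": 0, "ry": 0, "rz": 0, "jaw": 0}
    - {"x": -23, "y": 40, "z": 62, "rx": 0, "ry": 0, "rz": 0, "jaw": 0}
    - {"x": -23, "y": 40, "z": 62, "rx": 0, "ry": 0, "rz": 0, "jaw": 0}

```text
t: 21.6
tcp_pos: [572.7, 60.2, 250.1]
tool_rot: [0.05, 0.999, 0.0, -0.0]
force: [0.7, 0.5, -0.2]
opening: 85.2
grip_force: 0.0
```

```bash
python3 - <<'E'
from h import *
im,d,st,X=tilt('w4.png'); np.savez('w4.npz',X=X,im=im)
im,d,st=shot('top'); print(lids('top',im,d,st,(100,160)))
E
```

```text
tcp [572.7  60.2 250.1] qv 0.004
beam n 2316 slope(-tilt) -0.0063 z at pivot 83.0 wmid 4.6 span -253.0 -25.0 res 1.66
fin s -145.0 -124.9 mid -135.0 top 161.7
pan packs z {'red': [(array([588.22,  24.22,   9.8 ,   1.01,   1.52]), 135.9), (array([ 5.9961e+02,  3.7380e+01,  2.1310e+01,  1.2700e+00, -2.0000e-02]), 133.4), (array([664.61, 261.27,  52.41,  37.88,   1.47]), 125.0)], 'green': [(array([612.64, 264.62,  51.4 ,  35.17,   1.47]), 125.1)], 'blue': [(array([565.69, 263.05,  48.23,  35.58,   1.45]), 125.0)]}
{'red': [(array([662.38, 260.11,  53.29,  36.46,   1.49]), 125.8)], 'green': [(array([610.91, 262.8 ,  50.35,  34.75,   1.48]), 126.2)], 'blue': [(array([563.94, 264.22,  51.56,  34.97,   1.46]), 125.9)]}
```

```bash
cat >> h.py <<'E'
def fine(X,im):
    from scipy.stats import theilslopes
    u=np.array([0.1105,0.9939]); o=np.array([614.6,162.0])
    q=X[...,:2]-o; s=q@u; w=q@np.array([u[1],-u[0]]); Z=X[...,2]
    b=(abs(Z)<6)&(s>-270)&(s<120)&(abs(w)<160)
    A=np.c_[s[b],w[b],np.ones(b.sum())]; z=Z[b]
    for _ in range(4):
        p=np.linalg.lstsq(A,z,rcond=None)[0]; k=abs(z-A@p)<1.5; A,z=A[k],z[k]
    out=[]
    for band in ((-4,0),(-2,2),(0,4)):
        bins=[];zz=[]
        for a in range(-250,-20,6):
            k=(w>band[0])&(w<band[1])&(s>a)&(s<a+6)&(Z>40)&(Z<110)
            if k.sum()>5: bins.append(a+3);zz.append(np.median(Z[k]))
        bins,zz=np.array(bins),np.array(zz); t=theilslopes(zz,bins); g=abs(zz-t[1]-t[0]*bins)<1
        c=np.polyfit(bins[g],zz[g],1); out.append((c.round(4),g.sum(),len(g)))
    print('bench slope s,w',p.round(4),len(z),'beam',out)
E
python3 - <<'E'
from h import *
f=np.load('w4.npz'); fine(f['X'],f['im'])
im=f['im']; cv2.imwrite('pics/w4c.png',cv2.resize(im[195:325,60:330],None,fx=2.9,fy=2.9,interpolation=cv2.INTER_CUBIC)[...,::-1])
E
```

```text
bench slope s,w [ 0.     -0.     -0.8359] 68739 beam [(array([2.76000e-02, 8.63381e+01]), np.int64(13), 36), (array([-2.3000e-03,  8.3708e+01]), np.int64(28), 36), (array([-8.8000e-03,  8.3257e+01]), np.int64(33), 36)]
```

Tilt is now about +0.010, so the poise must go about 2 mm outward. I'll grip the fin, which centres it exactly, and release it there.

arm_command:
  moves:
    - {"x": 14, "y": -17, "z": -20, "rx": 0, "ry": 0, "rz": 0, "jaw": 105}
    - {"x": 28, "y": -34, "z": -65, "rx": 0, "ry": 0, "rz": 0, "jaw": 105}
    - {"x": 28, "y": -34, "z": -110, "rx": 0, "ry": 0, "rz": 0, "jaw": 105}
    - {"x": 28, "y": -34, "z": -130, "rx": 0, "ry": 0, "rz": 0, "jaw": 105}
    - {"x": 28, "y": -34, "z": -130, "rx": 0, "ry": 0, "rz": 0, "jaw": 105}
    - {"x": 28, "y": -34, "z": -130, "rx": 0, "ry": 0, "rz": 0, "jaw": 255}
    - {"x": 28, "y": -34, "z": -130, "rx": 0, "ry": 0, "rz": 0, "jaw": 255}
    - {"x": 28, "y": -34, "z": -130, "rx": 0, "ry": 0, "rz": 0, "jaw": 255}
  grip_force: 20

```text
t: 22.7
tcp_pos: [601.8, 26.0, 121.3]
tool_rot: [0.049, 0.999, -0.0, 0.001]
force: [1.4, -1.0, -0.7]
opening: 19.9
grip_force: 23.5
```

arm_command:
  moves:
    - {"x": 0, "y": 0, "z": 0, "rx": 0, "ry": 0, "rz": 0, "jaw": 255}
    - {"x": 0, "y": 0, "z": 0, "rx": 0, "ry": 0, "rz": 0, "jaw": 105}
    - {"x": 0, "y": 0, "z": 0, "rx": 0, "ry": 0, "rz": 0, "jaw": 105}
    - {"x": 0, "y": 0, "z": 0, "rx": 0, "ry": 0, "rz": 0, "jaw": 105}
    - {"x": 0, "y": 0, "z": 30, "rx": 0, "ry": 0, "rz": 0, "jaw": 105}
    - {"x": -10, "y": 15, "z": 80, "rx": 0, "ry": 0, "rz": 0, "jaw": 50}
    - {"x": -28, "y": 34, "z": 130, "rx": 0, "ry": 0, "rz": 0, "jaw": 0}
    - {"x": -28, "y": 34, "z": 130, "rx": 0, "ry": 0, "rz": 0, "jaw": 0}

```text
t: 23.7
tcp_pos: [573.9, 61.6, 255.4]
tool_rot: [0.049, 0.999, 0.0, 0.004]
force: [1.7, -0.8, -0.2]
opening: 85.6
grip_force: 0.0
```

arm_command:
  moves:
    - {"x": 0, "y": 0, "z": 0, "rx": 0, "ry": 0, "rz": 0, "jaw": 0}
    - {"x": 0, "y": 0, "z": 0, "rx": 0, "ry": 0, "rz": 0, "jaw": 0}
    - {"x": 0, "y": 0, "z": 0, "rx": 0, "ry": 0, "rz": 0, "jaw": 0}
    - {"x": 0, "y": 0, "z": 0, "rx": 0, "ry": 0, "rz": 0, "jaw": 0}
    - {"x": 0, "y": 0, "z": 0, "rx": 0, "ry": 0, "rz": 0, "jaw": 0}
    - {"x": 0, "y": 0, "z": 0, "rx": 0, "ry": 0, "rz": 0, "jaw": 0}
    - {"x": 0, "y": 0, "z": 0, "rx": 0, "ry": 0, "rz": 0, "jaw": 0}
    - {"x": 0, "y": 0, "z": 0, "rx": 0, "ry": 0, "rz": 0, "jaw": 0}

```text
t: 24.7
tcp_pos: [572.7, 60.4, 250.4]
tool_rot: [0.049, 0.999, 0.0, 0.0]
force: [0.2, -0.3, -0.4]
opening: 85.3
grip_force: 0.0
```

```bash
python3 - <<'E'
from h import *
im,d,st,X=tilt('w5.png'); fine(X,im); np.savez('w5.npz',X=X,im=im)
im,d,st=shot('top'); print(lids('top',im,d,st,(100,160)))
E
```

```text
tcp [572.7  60.4 250.4] qv 0.002
beam n 2304 slope(-tilt) -0.0016 z at pivot 82.9 wmid 4.7 span -252.0 -25.0 res 1.55
fin s -146.4 -126.6 mid -136.5 top 160.9
pan packs z {'red': [(array([587.96,  23.49,  10.23,   0.88,   1.48]), 135.4), (array([ 5.9961e+02,  3.6030e+01,  2.1590e+01,  1.4000e+00, -2.0000e-02]), 133.0), (array([664.42, 261.49,  53.09,  37.12,   1.47]), 125.5)], 'green': [(array([612.85, 264.58,  51.19,  35.8 ,   1.46]), 125.6)], 'blue': [(array([565.57, 262.6 ,  47.62,  35.24,   1.47]), 125.6)]}
bench slope s,w [ 0.    -0.    -0.856] 68761 beam [(array([1.49000e-02, 8.47763e+01]), np.int64(4), 36), (array([-1.70000e-03,  8.32995e+01]), np.int64(25), 36), (array([-4.10000e-03,  8.31533e+01]), np.int64(33), 36)]
{'red': [(array([662.29, 260.11,  52.55,  36.59,   1.49]), 126.4)], 'green': [(array([610.65, 262.93,  49.91,  35.02,   1.47]), 126.7)], 'blue': [(array([564.02, 263.96,  51.47,  35.5 ,   1.47]), 126.5)]}
```

Tilt is about +0.005 now. One more millimetre.

arm_command:
  moves:
    - {"x": 14, "y": -17, "z": -20, "rx": 0, "ry": 0, "rz": 0, "jaw": 105}
    - {"x": 28, "y": -35, "z": -65, "rx": 0, "ry": 0, "rz": 0, "jaw": 105}
    - {"x": 28, "y": -35, "z": -110, "rx": 0, "ry": 0, "rz": 0, "jaw": 105}
    - {"x": 28, "y": -35, "z": -130, "rx": 0, "ry": 0, "rz": 0, "jaw": 105}
    - {"x": 28, "y": -35, "z": -130, "rx": 0, "ry": 0, "rz": 0, "jaw": 105}
    - {"x": 28, "y": -35, "z": -130, "rx": 0, "ry": 0, "rz": 0, "jaw": 255}
    - {"x": 28, "y": -35, "z": -130, "rx": 0, "ry": 0, "rz": 0, "jaw": 255}
    - {"x": 28, "y": -35, "z": -130, "rx": 0, "ry": 0, "rz": 0, "jaw": 255}
  grip_force: 20

```text
t: 25.8
tcp_pos: [601.8, 25.1, 121.5]
tool_rot: [0.049, 0.999, -0.0, 0.001]
force: [1.5, -0.6, -0.2]
opening: 19.7
grip_force: 24.2
```

arm_command:
  moves:
    - {"x": 0, "y": 0, "z": 0, "rx": 0, "ry": 0, "rz": 0, "jaw": 255}
    - {"x": 0, "y": 0, "z": 0, "rx": 0, "ry": 0, "rz": 0, "jaw": 105}
    - {"x": 0, "y": 0, "z": 0, "rx": 0, "ry": 0, "rz": 0, "jaw": 105}
    - {"x": 0, "y": 0, "z": 0, "rx": 0, "ry": 0, "rz": 0, "jaw": 105}
    - {"x": 0, "y": 0, "z": 30, "rx": 0, "ry": 0, "rz": 0, "jaw": 105}
    - {"x": -10, "y": 15, "z": 80, "rx": 0, "ry": 0, "rz": 0, "jaw": 50}
    - {"x": -28, "y": 35, "z": 130, "rx": 0, "ry": 0, "rz": 0, "jaw": 0}
    - {"x": -28, "y": 35, "z": 130, "rx": 0, "ry": 0, "rz": 0, "jaw": 0}

```text
t: 26.8
tcp_pos: [573.9, 61.6, 255.4]
tool_rot: [0.048, 0.999, 0.0, 0.004]
force: [-0.2, -0.2, -0.3]
opening: 85.4
grip_force: 0.0
```

arm_command:
  moves:
    - {"x": 0, "y": 0, "z": 0, "rx": 0, "ry": 0, "rz": 0, "jaw": 0}
    - {"x": 0, "y": 0, "z": 0, "rx": 0, "ry": 0, "rz": 0, "jaw": 0}
    - {"x": 0, "y": 0, "z": 0, "rx": 0, "ry": 0, "rz": 0, "jaw": 0}
    - {"x": 0, "y": 0, "z": 0, "rx": 0, "ry": 0, "rz": 0, "jaw": 0}
    - {"x": 0, "y": 0, "z": 0, "rx": 0, "ry": 0, "rz": 0, "jaw": 0}
    - {"x": 0, "y": 0, "z": 0, "rx": 0, "ry": 0, "rz": 0, "jaw": 0}
    - {"x": 0, "y": 0, "z": 0, "rx": 0, "ry": 0, "rz": 0, "jaw": 0}
    - {"x": 0, "y": 0, "z": 0, "rx": 0, "ry": 0, "rz": 0, "jaw": 0}

```text
t: 27.8
tcp_pos: [572.7, 60.4, 250.4]
tool_rot: [0.049, 0.999, 0.0, 0.0]
force: [0.0, 0.9, -0.1]
opening: 85.4
grip_force: 0.0
```

```bash
python3 - <<'E'
from h import *
im,d,st,X=tilt('w6.png'); fine(X,im); np.savez('w6.npz',X=X,im=im)
im,d,st=shot('top'); print(lids('top',im,d,st,(100,160)))
E
```

```text
tcp [572.7  60.4 250.4] qv 0.001
beam n 2284 slope(-tilt) 0.0021 z at pivot 82.9 wmid 4.7 span -253.0 -25.0 res 1.57
fin s -147.6 -127.4 mid -137.5 top 160.5
pan packs z {'red': [(array([587.86,  22.31,   9.69,   1.08,   1.45]), 134.6), (array([ 5.9982e+02,  3.5120e+01,  2.1570e+01,  1.2200e+00, -3.0000e-02]), 132.9), (array([664.22, 261.42,  52.27,  36.99,   1.48]), 125.8)], 'green': [(array([610.86, 230.85,  51.22,  35.37,   1.49]), 125.9)], 'blue': [(array([565.47, 262.16,  46.75,  35.17,   1.47]), 125.9)]}
bench slope s,w [-0.      0.     -0.8559] 68746 beam [(array([4.39000e-02, 8.72341e+01]), np.int64(5), 36), (array([1.6000e-03, 8.3306e+01]), np.int64(25), 36), (array([-5.00000e-04,  8.31908e+01]), np.int64(33), 35)]
{'red': [(array([662.7 , 260.41,  52.35,  36.12,   1.47]), 126.7)], 'green': [(array([609.42, 229.04,  50.29,  35.2 ,   1.5 ]), 127.0)], 'blue': [(array([563.68, 264.35,  51.61,  35.55,   1.48]), 127.1)]}
```

Level (tilt ≈ 0.001–0.003). The green pack was knocked a few cm but is still in the pan. Next I'll find the tray, clips and bar.

```bash
python3 - <<'E'
from h import *
im,d,st=shot('top'); X=cloud('top',d); Z=X[...,2]; H=hsv(im)
m=(Z>36)&(Z<44)&(X[...,0]>385)&(X[...,0]<605)&(X[...,1]>-430)&(X[...,1]<-250)
k,L,S,C=cv2.connectedComponentsWithStats(m.astype(np.uint8)); i=1+np.argmax(S[1:,4]); P=X[L==i]
print('tray rim',S[i],rect(P[:,:2]),np.percentile(P[:,2],[5,50,95]))
m=(Z>2)&(Z<9)&(X[...,0]>430)&(X[...,0]<560)&(X[...,1]>-390)&(X[...,1]<-290);print('floor',np.median(Z[m]))
m=(Z>8)&(Z<60)&(X[...,0]>310)&(X[...,0]<600)&(X[...,1]>-200)&(X[...,1]<-100)
k,L,S,C=cv2.connectedComponentsWithStats(m.astype(np.uint8))
for i in range(1,k):
    if S[i,4]>100:
        P=X[L==i]; print('bar comp',S[i],rect(P[:,:2]),np.percentile(P[:,2],[5,50,95]).round(1))
        Q=P[P[:,2]>26]; print(' block',rect(Q[:,:2]),np.median(Q[:,2])); 
for t in ['clip_a','tray','bar','tray_in']: print(t,[(round(x['score'],2),c2w('top',x['point']).round(0).tolist()) for x in ctrl.spot_point('top',t)[:3]])
E
```

```text
tray rim [477 214  77  88 826] [ 4.9400e+02 -3.3993e+02  1.8026e+02  1.4244e+02  4.0000e-02] [36.89550916 40.06356443 42.98820532]
floor 5.434597031450949
bar comp [398 212  17  20 138] [ 5.7903e+02 -1.1761e+02  4.2500e+01  3.4380e+01 -1.3000e-01] [ 8.1  9.3 11.3]
 block [0. 0. 0. 0. 0.] nan
bar comp [415 223  18 115 993] [ 4.5031e+02 -1.4946e+02  2.4832e+02  2.4870e+01 -1.4000e-01] [15.  29.2 34.8]
 block [ 4.5071e+02 -1.4953e+02  9.9960e+01  2.4850e+01 -1.4000e-01] 32.21724399762263
clip_a [(0.82, [390.0, -343.0, 57.0]), (0.7, [599.0, -335.0, 56.0])]
tray [(0.73, [495.0, -339.0, -2.0]), (0.59, [619.0, 266.0, 96.0])]
bar [(0.55, [449.0, -151.0, -4.0])]
tray_in [(0.63, [494.0, -341.0, 7.0]), (0.24, [495.0, -340.0, -1.0])]
  return _methods._mean(a, axis=axis, dtype=dtype,
  ret = ret.dtype.type(ret / rcount)
```

Tray centre is (494,-340) with yaw 0.04, and the bar is at (450.5,-149.5) with yaw -0.14. Unloading now, red first.

arm_command:
  moves:
    - {"x": 22, "y": 50, "z": -10, "rx": 0, "ry": 0, "rz": 0, "jaw": 0}
    - {"x": 45, "y": 100, "z": -25, "rx": 0, "ry": 0, "rz": 0, "jaw": 0}
    - {"x": 68, "y": 150, "z": -40, "rx": 0, "ry": 0, "rz": 0, "jaw": 0}
    - {"x": 90, "y": 200, "z": -60, "rx": 0, "ry": 0, "rz": 0, "jaw": 0}
    - {"x": 90, "y": 200, "z": -90, "rx": 0, "ry": 0, "rz": 0, "jaw": 0}
    - {"x": 90, "y": 200, "z": -105, "rx": 0, "ry": 0, "rz": 0, "jaw": 0}
    - {"x": 90, "y": 200, "z": -105, "rx": 0, "ry": 0, "rz": 0, "jaw": 0}
    - {"x": 90, "y": 200, "z": -105, "rx": 0, "ry": 0, "rz": 0, "jaw": 0}

```text
t: 29.15
tcp_pos: [663.3, 259.7, 147.1]
tool_rot: [0.05, 0.999, 0.0, 0.001]
force: [0.4, 0.6, 0.4]
opening: 85.3
grip_force: 0.0
```

```bash
python3 -c "
from h import *
wl((110,150))"
```

```text
tcp [663.3 259.7 147.1] psi 3.042 qv 0.009 F [0.4 0.6 0.4]
red (array([664.27, 261.96,  52.02,  36.89,   1.46]), 125.9)
green (array([611.27, 226.34,  43.05,  35.81,   1.49]), 126.0)
blue (array([566.31, 265.84,  51.72,  36.42,   1.45]), 126.0)
```

arm_command:
  moves:
    - {"x": 0, "y": 1, "z": -25, "rx": 0, "ry": 0, "rz": 0, "jaw": 0}
    - {"x": 0, "y": 1, "z": -44, "rx": 0, "ry": 0, "rz": 0, "jaw": 0}
    - {"x": 0, "y": 1, "z": -45, "rx": 0, "ry": 0, "rz": 0, "jaw": 20}
    - {"x": 0, "y": 1, "z": -45, "rx": 0, "ry": 0, "rz": 0, "jaw": 255}
    - {"x": 0, "y": 1, "z": -45, "rx": 0, "ry": 0, "rz": 0, "jaw": 255}
    - {"x": 0, "y": 1, "z": -45, "rx": 0, "ry": 0, "rz": 0, "jaw": 255}
    - {"x": 0, "y": 1, "z": -35, "rx": 0, "ry": 0, "rz": 0, "jaw": 255}
    - {"x": 0, "y": 1, "z": 15, "rx": 0, "ry": 0, "rz": 0, "jaw": 255}
  grip_force: 40

```text
t: 30.2
tcp_pos: [659.9, 260.6, 156.9]
tool_rot: [0.049, 0.999, -0.001, -0.004]
force: [0.8, 0.0, -1.0]
opening: 51.3
grip_force: 46.9
```

arm_command:
  moves:
    - {"x": 0, "y": 0, "z": 45, "rx": 0, "ry": 0, "rz": 0, "jaw": 255}
    - {"x": -12, "y": -30, "z": 75, "rx": 0, "ry": 0, "rz": 0, "jaw": 255}
    - {"x": -24, "y": -85, "z": 75, "rx": 0, "ry": 0, "rz": 0.02, "jaw": 255}
    - {"x": -35, "y": -142, "z": 75, "rx": 0, "ry": 0, "rz": 0.04, "jaw": 255}
    - {"x": -47, "y": -200, "z": 75, "rx": 0, "ry": 0, "rz": 0.06, "jaw": 255}
    - {"x": -58, "y": -258, "z": 75, "rx": 0, "ry": 0, "rz": 0.08, "jaw": 255}
    - {"x": -70, "y": -316, "z": 75, "rx": 0, "ry": 0, "rz": 0.1, "jaw": 255}
    - {"x": -80, "y": -374, "z": 75, "rx": 0, "ry": 0, "rz": 0.12, "jaw": 255}

```text
t: 31.2
tcp_pos: [581.9, -114.3, 236.1]
tool_rot: [-0.011, 1.0, -0.0, 0.0]
force: [0.7, -0.5, -1.6]
opening: 51.1
grip_force: 47.0
```

arm_command:
  moves:
    - {"x": -10, "y": -55, "z": 0, "rx": 0, "ry": 0, "rz": 0.02, "jaw": 255}
    - {"x": -19, "y": -110, "z": 0, "rx": 0, "ry": 0, "rz": 0.02, "jaw": 255}
    - {"x": -28, "y": -165, "z": 0, "rx": 0, "ry": 0, "rz": 0.02, "jaw": 255}
    - {"x": -36, "y": -215, "z": -20, "rx": 0, "ry": 0, "rz": 0.02, "jaw": 255}
    - {"x": -37, "y": -225, "z": -75, "rx": 0, "ry": 0, "rz": 0.02, "jaw": 255}
    - {"x": -37, "y": -225, "z": -125, "rx": 0, "ry": 0, "rz": 0.02, "jaw": 255}
    - {"x": -37, "y": -225, "z": -137, "rx": 0, "ry": 0, "rz": 0.02, "jaw": 255}
    - {"x": -37, "y": -225, "z": -137, "rx": 0, "ry": 0, "rz": 0.02, "jaw": 255}

```text
t: 32.2
tcp_pos: [545.8, -337.4, 98.8]
tool_rot: [-0.021, 1.0, 0.0, -0.0]
force: [0.2, -0.2, -1.7]
opening: 50.9
grip_force: 46.9
```

```bash
cat >> h.py <<'E'
def trayfit():
    im,d,st=shot('wrist','tr.png'); X=cloud('wrist',d,st); Z=X[...,2]+0.85; H=hsv(im)
    print('tcp',st['tcp_pos'].round(1),'psi',round(2*np.arctan2(st['tool_rot'][1],st['tool_rot'][0]),3),'qv',abs(st['qvel']).max().round(3),'op',round(st['opening'],1))
    print(lids('wrist',im,d,st,(24,140)))
    return im,X,st
E
python3 -c "
from h import *
trayfit()"
```

```text
tcp [ 545.8 -337.4   98.8] psi 3.183 qv 0.046 op 50.9
{'red': [(array([ 546.43, -337.93,   53.14,   36.97,   -1.53]), 122.1)]}
```

View pics/tr.png

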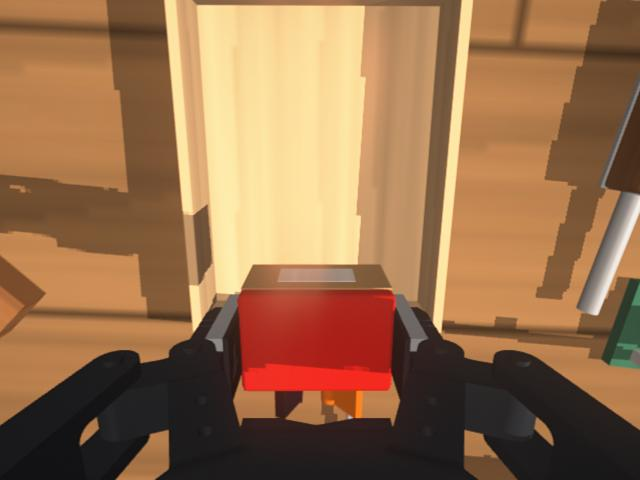

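The red pack hangs over the +x end of the tray, in line between the walls. Its bottom is 10 mm below the TCP.

arm_command:
  moves:
    - {"x": 0, "y": -1, "z": -35, "rx": 0, "ry": 0, "rz": 0, "jaw": 255}
    - {"x": 0, "y": -1, "z": -70, "rx": 0, "ry": 0, "rz": 0, "jaw": 255}
    - {"x": 0, "y": -1, "z": -80, "rx": 0, "ry": 0, "rz": 0, "jaw": 255}
    - {"x": 0, "y": -1, "z": -83, "rx": 0, "ry": 0, "rz": 0, "jaw": 255}
    - {"x": 0, "y": -1, "z": -83, "rx": 0, "ry": 0, "rz": 0, "jaw": 60}
    - {"x": 0, "y": -1, "z": -83, "rx": 0, "ry": 0, "rz": 0, "jaw": 50}
    - {"x": 0, "y": -1, "z": -83, "rx": 0, "ry": 0, "rz": 0, "jaw": 50}
    - {"x": 0, "y": -1, "z": -33, "rx": 0, "ry": 0, "rz": 0, "jaw": 50}

```text
t: 33.25
tcp_pos: [543.0, -336.5, 62.0]
tool_rot: [-0.021, 1.0, 0.003, -0.003]
force: [0.1, -0.1, 0.5]
opening: 68.7
grip_force: 0.0
```

arm_command:
  moves:
    - {"x": 0, "y": 0, "z": 60, "rx": 0, "ry": 0, "rz": 0, "jaw": 0}
    - {"x": 0, "y": 0, "z": 120, "rx": 0, "ry": 0, "rz": 0, "jaw": 0}
    - {"x": 2, "y": 45, "z": 155, "rx": 0, "ry": 0, "rz": -0.02, "jaw": 0}
    - {"x": 4, "y": 105, "z": 160, "rx": 0, "ry": 0, "rz": -0.04, "jaw": 0}
    - {"x": 6, "y": 165, "z": 160, "rx": 0, "ry": 0, "rz": -0.06, "jaw": 0}
    - {"x": 8, "y": 225, "z": 160, "rx": 0, "ry": 0, "rz": -0.08, "jaw": 0}
    - {"x": 10, "y": 285, "z": 160, "rx": 0, "ry": 0, "rz": -0.1, "jaw": 0}
    - {"x": 12, "y": 345, "z": 160, "rx": 0, "ry": 0, "rz": -0.12, "jaw": 0}

```text
t: 34.25
tcp_pos: [557.6, 8.2, 226.0]
tool_rot: [0.04, 0.999, 0.0, 0.001]
force: [0.4, 0.2, 0.4]
opening: 85.5
grip_force: 0.0
```

arm_command:
  moves:
    - {"x": 2, "y": 60, "z": 0, "rx": 0, "ry": 0, "rz": -0.02, "jaw": 0}
    - {"x": 4, "y": 120, "z": 0, "rx": 0, "ry": 0, "rz": -0.02, "jaw": 0}
    - {"x": 6, "y": 180, "z": 0, "rx": 0, "ry": 0, "rz": -0.02, "jaw": 0}
    - {"x": 8, "y": 230, "z": -15, "rx": 0, "ry": 0, "rz": -0.02, "jaw": 0}
    - {"x": 8, "y": 257, "z": -40, "rx": 0, "ry": 0, "rz": -0.02, "jaw": 0}
    - {"x": 8, "y": 257, "z": -60, "rx": 0, "ry": 0, "rz": -0.02, "jaw": 0}
    - {"x": 8, "y": 257, "z": -60, "rx": 0, "ry": 0, "rz": -0.02, "jaw": 0}
    - {"x": 8, "y": 257, "z": -60, "rx": 0, "ry": 0, "rz": -0.02, "jaw": 0}

```text
t: 35.25
tcp_pos: [566.1, 263.1, 166.4]
tool_rot: [0.05, 0.999, 0.0, 0.001]
force: [-0.1, 0.2, -0.2]
opening: 85.5
grip_force: 0.0
```

```bash
python3 -c "
from h import *
wl((100,155))
im,d,st=shot('top'); print(lids('top',im,d,st,(24,155)))"
```

```text
tcp [566.1 263.1 166.4] psi 3.042 qv 0.011 F [-0.1  0.2 -0.2]
green (array([610.87, 230.46,  51.89,  36.13,   1.5 ]), 138.0)
blue (array([565.85, 265.48,  51.36,  36.21,   1.47]), 138.0)
{'red': [(array([752.49,  45.52,  24.66,  24.07,  -0.95]), 140.0), (array([ 7.6644e+02, -2.9913e+02,  7.8270e+01,  1.9140e+01,  7.0000e-02]), 25.8), (array([ 724.6 , -113.83,   75.34,   26.61,    0.95]), 42.4), (array([ 5.9897e+02,  1.5550e+01,  2.7220e+01,  1.9580e+01, -4.0000e-02]), 142.2), (array([ 545.73, -340.27,   52.24,   35.25,   -1.55]), 39.3)], 'green': [(array([610.39, 228.05,  50.05,  32.69,   1.52]), 139.0)], 'blue': [(array([554.96, 263.71,  51.09,  19.06,   1.49]), 139.0)]}
```

arm_command:
  moves:
    - {"x": 0, "y": 2, "z": -30, "rx": 0, "ry": 0, "rz": 0, "jaw": 0}
    - {"x": 0, "y": 2, "z": -50, "rx": 0, "ry": 0, "rz": 0, "jaw": 0}
    - {"x": 0, "y": 2, "z": -52, "rx": 0, "ry": 0, "rz": 0, "jaw": 20}
    - {"x": 0, "y": 2, "z": -52, "rx": 0, "ry": 0, "rz": 0, "jaw": 255}
    - {"x": 0, "y": 2, "z": -52, "rx": 0, "ry": 0, "rz": 0, "jaw": 255}
    - {"x": 0, "y": 2, "z": -52, "rx": 0, "ry": 0, "rz": 0, "jaw": 255}
    - {"x": 0, "y": 2, "z": -42, "rx": 0, "ry": 0, "rz": 0, "jaw": 255}
    - {"x": 0, "y": 2, "z": 10, "rx": 0, "ry": 0, "rz": 0, "jaw": 255}
  grip_force: 40

```text
t: 36.35
tcp_pos: [562.8, 264.4, 172.4]
tool_rot: [0.049, 0.999, -0.002, -0.004]
force: [0.1, -0.4, -1.9]
opening: 51.3
grip_force: 46.4
```

arm_command:
  moves:
    - {"x": -5, "y": -5, "z": 40, "rx": 0, "ry": 0, "rz": 0, "jaw": 255}
    - {"x": -15, "y": -50, "z": 55, "rx": 0, "ry": 0, "rz": 0, "jaw": 255}
    - {"x": -27, "y": -108, "z": 55, "rx": 0, "ry": 0, "rz": 0.02, "jaw": 255}
    - {"x": -38, "y": -166, "z": 55, "rx": 0, "ry": 0, "rz": 0.04, "jaw": 255}
    - {"x": -50, "y": -224, "z": 55, "rx": 0, "ry": 0, "rz": 0.06, "jaw": 255}
    - {"x": -62, "y": -282, "z": 55, "rx": 0, "ry": 0, "rz": 0.08, "jaw": 255}
    - {"x": -74, "y": -340, "z": 55, "rx": 0, "ry": 0, "rz": 0.1, "jaw": 255}
    - {"x": -86, "y": -398, "z": 55, "rx": 0, "ry": 0, "rz": 0.12, "jaw": 255}

```text
t: 37.35
tcp_pos: [478.9, -134.3, 231.1]
tool_rot: [-0.011, 1.0, -0.0, 0.0]
force: [0.7, -0.6, -1.5]
opening: 50.9
grip_force: 46.6
```

arm_command:
  moves:
    - {"x": -11, "y": -56, "z": 0, "rx": 0, "ry": 0, "rz": 0.02, "jaw": 255}
    - {"x": -22, "y": -112, "z": 0, "rx": 0, "ry": 0, "rz": 0.02, "jaw": 255}
    - {"x": -33, "y": -168, "z": 0, "rx": 0, "ry": 0, "rz": 0.02, "jaw": 255}
    - {"x": -38, "y": -205, "z": -35, "rx": 0, "ry": 0, "rz": 0.02, "jaw": 255}
    - {"x": -38, "y": -209, "z": -90, "rx": 0, "ry": 0, "rz": 0.02, "jaw": 255}
    - {"x": -38, "y": -209, "z": -130, "rx": 0, "ry": 0, "rz": 0.02, "jaw": 255}
    - {"x": -38, "y": -209, "z": -130, "rx": 0, "ry": 0, "rz": 0.02, "jaw": 255}
    - {"x": -38, "y": -209, "z": -130, "rx": 0, "ry": 0, "rz": 0.02, "jaw": 255}

```text
t: 38.35
tcp_pos: [442.5, -342.2, 102.1]
tool_rot: [-0.021, 1.0, -0.001, 0.001]
force: [0.5, -0.5, -0.7]
opening: 50.9
grip_force: 46.4
```

```bash
python3 -c "
from h import *
trayfit()"
```

```text
tcp [ 442.5 -342.2  102.1] psi 3.183 qv 0.021 op 50.9
{'red': [(array([ 538.09, -340.3 ,   51.57,   19.03,   -1.52]), 37.9)], 'blue': [(array([ 441.63, -342.21,   52.21,   36.96,   -1.54]), 125.0)]}
```

arm_command:
  moves:
    - {"x": 0, "y": 0, "z": -35, "rx": 0, "ry": 0, "rz": 0, "jaw": 255}
    - {"x": 0, "y": 0, "z": -70, "rx": 0, "ry": 0, "rz": 0, "jaw": 255}
    - {"x": 0, "y": 0, "z": -82, "rx": 0, "ry": 0, "rz": 0, "jaw": 255}
    - {"x": 0, "y": 0, "z": -86, "rx": 0, "ry": 0, "rz": 0, "jaw": 255}
    - {"x": 0, "y": 0, "z": -86, "rx": 0, "ry": 0, "rz": 0, "jaw": 60}
    - {"x": 0, "y": 0, "z": -86, "rx": 0, "ry": 0, "rz": 0, "jaw": 50}
    - {"x": 0, "y": 0, "z": -86, "rx": 0, "ry": 0, "rz": 0, "jaw": 50}
    - {"x": 0, "y": 0, "z": -36, "rx": 0, "ry": 0, "rz": 0, "jaw": 50}

```text
t: 39.4
tcp_pos: [439.4, -339.4, 61.8]
tool_rot: [-0.021, 1.0, 0.003, -0.003]
force: [0.2, -0.5, 0.1]
opening: 68.7
grip_force: 0.0
```

arm_command:
  moves:
    - {"x": 0, "y": 0, "z": 60, "rx": 0, "ry": 0, "rz": 0, "jaw": 0}
    - {"x": 5, "y": 10, "z": 120, "rx": 0, "ry": 0, "rz": 0, "jaw": 0}
    - {"x": 20, "y": 60, "z": 155, "rx": 0, "ry": 0, "rz": -0.02, "jaw": 0}
    - {"x": 37, "y": 115, "z": 160, "rx": 0, "ry": 0, "rz": -0.04, "jaw": 0}
    - {"x": 54, "y": 170, "z": 160, "rx": 0, "ry": 0, "rz": -0.06, "jaw": 0}
    - {"x": 71, "y": 225, "z": 160, "rx": 0, "ry": 0, "rz": -0.08, "jaw": 0}
    - {"x": 88, "y": 280, "z": 160, "rx": 0, "ry": 0, "rz": -0.1, "jaw": 0}
    - {"x": 105, "y": 335, "z": 160, "rx": 0, "ry": 0, "rz": -0.12, "jaw": 0}

```text
t: 40.4
tcp_pos: [547.1, -4.9, 225.0]
tool_rot: [0.04, 0.999, -0.0, 0.001]
force: [1.5, -1.1, -0.3]
opening: 85.4
grip_force: 0.0
```

arm_command:
  moves:
    - {"x": 17, "y": 55, "z": 0, "rx": 0, "ry": 0, "rz": 0, "jaw": 0}
    - {"x": 34, "y": 110, "z": 0, "rx": 0, "ry": 0, "rz": 0, "jaw": 0}
    - {"x": 51, "y": 165, "z": 0, "rx": 0, "ry": 0, "rz": 0, "jaw": 0}
    - {"x": 62, "y": 210, "z": -15, "rx": 0, "ry": 0, "rz": 0, "jaw": 0}
    - {"x": 62, "y": 236, "z": -40, "rx": 0, "ry": 0, "rz": 0, "jaw": 0}
    - {"x": 62, "y": 236, "z": -62, "rx": 0, "ry": 0, "rz": 0, "jaw": 0}
    - {"x": 62, "y": 236, "z": -62, "rx": 0, "ry": 0, "rz": 0, "jaw": 0}
    - {"x": 62, "y": 236, "z": -62, "rx": 0, "ry": 0, "rz": 0, "jaw": 0}

```text
t: 41.4
tcp_pos: [609.1, 229.1, 163.5]
tool_rot: [0.04, 0.999, 0.0, 0.001]
force: [-0.6, -0.4, 0.4]
opening: 85.4
grip_force: 0.0
```

```bash
python3 -c "
from h import *
wl((100,155))
im,d,st=shot('top'); print(lids('top',im,d,st,(24,155)))"
```

```text
tcp [609.1 229.1 163.5] psi 3.062 qv 0.011 F [-0.6 -0.4  0.4]
green (array([593.82, 209.37,   5.49,   3.35,   1.51]), 137.8)
green (array([611.69, 237.15,  37.76,  35.22,   1.5 ]), 138.0)
green (array([ 6.2034e+02,  2.0674e+02,  8.0200e+00,  3.4300e+00, -1.0000e-02]), 138.0)
{'red': [(array([ 7.5258e+02,  4.5250e+01,  2.4600e+01,  2.4040e+01, -6.5000e-01]), 139.5), (array([ 7.5729e+02, -2.9830e+02,  9.5720e+01,  1.9120e+01,  5.0000e-02]), 25.8), (array([ 722.74, -115.41,   74.32,   25.23,    1.04]), 41.7), (array([ 5.9862e+02,  1.5040e+01,  2.7260e+01,  1.9710e+01, -9.0000e-02]), 142.1), (array([ 546.25, -340.11,   51.27,   35.2 ,   -1.51]), 39.3)], 'green': [(array([602.72, 227.03,  47.13,  22.89,   1.5 ]), 138.8)], 'blue': [(array([ 441.12, -344.11,   53.51,   33.85,   -1.57]), 39.7)]}
```

arm_command:
  moves:
    - {"x": 1, "y": 1, "z": -25, "rx": 0, "ry": 0, "rz": 0, "jaw": 0}
    - {"x": 1, "y": 1, "z": -42, "rx": 0, "ry": 0, "rz": 0, "jaw": 0}
    - {"x": 1, "y": 1, "z": -44, "rx": 0, "ry": 0, "rz": 0, "jaw": 20}
    - {"x": 1, "y": 1, "z": -44, "rx": 0, "ry": 0, "rz": 0, "jaw": 255}
    - {"x": 1, "y": 1, "z": -44, "rx": 0, "ry": 0, "rz": 0, "jaw": 255}
    - {"x": 1, "y": 1, "z": -44, "rx": 0, "ry": 0, "rz": 0, "jaw": 255}
    - {"x": 1, "y": 1, "z": -34, "rx": 0, "ry": 0, "rz": 0, "jaw": 255}
    - {"x": 1, "y": 1, "z": 15, "rx": 0, "ry": 0, "rz": 0, "jaw": 255}
  grip_force: 40

```text
t: 42.5
tcp_pos: [606.9, 229.4, 174.3]
tool_rot: [0.039, 0.999, -0.001, -0.004]
force: [0.2, 0.8, -0.9]
opening: 51.0
grip_force: 46.0
```

arm_command:
  moves:
    - {"x": -5, "y": -5, "z": 40, "rx": 0, "ry": 0, "rz": 0, "jaw": 255}
    - {"x": -15, "y": -50, "z": 55, "rx": 0, "ry": 0, "rz": 0, "jaw": 255}
    - {"x": -27, "y": -108, "z": 55, "rx": 0, "ry": 0, "rz": 0.02, "jaw": 255}
    - {"x": -38, "y": -166, "z": 55, "rx": 0, "ry": 0, "rz": 0.04, "jaw": 255}
    - {"x": -50, "y": -224, "z": 55, "rx": 0, "ry": 0, "rz": 0.06, "jaw": 255}
    - {"x": -62, "y": -282, "z": 55, "rx": 0, "ry": 0, "rz": 0.08, "jaw": 255}
    - {"x": -74, "y": -340, "z": 55, "rx": 0, "ry": 0, "rz": 0.1, "jaw": 255}
    - {"x": -84, "y": -398, "z": 55, "rx": 0, "ry": 0, "rz": 0.12, "jaw": 255}

```text
t: 43.5
tcp_pos: [524.6, -169.6, 233.0]
tool_rot: [-0.021, 1.0, -0.0, -0.0]
force: [-0.5, -0.0, -1.3]
opening: 51.1
grip_force: 46.0
```

arm_command:
  moves:
    - {"x": -10, "y": -56, "z": 0, "rx": 0, "ry": 0, "rz": 0, "jaw": 255}
    - {"x": -20, "y": -112, "z": 0, "rx": 0, "ry": 0, "rz": 0, "jaw": 255}
    - {"x": -30, "y": -165, "z": 0, "rx": 0, "ry": 0, "rz": 0, "jaw": 255}
    - {"x": -32, "y": -173, "z": -50, "rx": 0, "ry": 0, "rz": 0, "jaw": 255}
    - {"x": -32, "y": -173, "z": -100, "rx": 0, "ry": 0, "rz": 0, "jaw": 255}
    - {"x": -32, "y": -173, "z": -132, "rx": 0, "ry": 0, "rz": 0, "jaw": 255}
    - {"x": -32, "y": -173, "z": -132, "rx": 0, "ry": 0, "rz": 0, "jaw": 255}
    - {"x": -32, "y": -173, "z": -132, "rx": 0, "ry": 0, "rz": 0, "jaw": 255}

```text
t: 44.5
tcp_pos: [494.3, -341.3, 102.0]
tool_rot: [-0.021, 1.0, -0.001, 0.001]
force: [0.2, -0.1, -0.5]
opening: 51.1
grip_force: 46.0
```

```bash
python3 -c "
from h import *
trayfit()"
```

```text
tcp [ 494.3 -341.3  102. ] psi 3.183 qv 0.018 op 51.1
{'green': [(array([ 495.88, -341.27,   52.44,   35.53,   -1.5 ]), 120.3)], 'blue': [(array([ 4.3473e+02, -3.6609e+02,  1.7840e+01,  2.6500e+00,  6.0000e-02]), 38.0), (array([ 4.4296e+02, -3.2129e+02,  3.1280e+01,  8.7800e+00,  3.0000e-02]), 38.0)]}
```

arm_command:
  moves:
    - {"x": 0, "y": 0, "z": -35, "rx": 0, "ry": 0, "rz": 0, "jaw": 255}
    - {"x": 0, "y": 0, "z": -68, "rx": 0, "ry": 0, "rz": 0, "jaw": 255}
    - {"x": 0, "y": 0, "z": -78, "rx": 0, "ry": 0, "rz": 0, "jaw": 255}
    - {"x": 0, "y": 0, "z": -81, "rx": 0, "ry": 0, "rz": 0, "jaw": 255}
    - {"x": 0, "y": 0, "z": -81, "rx": 0, "ry": 0, "rz": 0, "jaw": 60}
    - {"x": 0, "y": 0, "z": -81, "rx": 0, "ry": 0, "rz": 0, "jaw": 50}
    - {"x": 0, "y": 0, "z": -81, "rx": 0, "ry": 0, "rz": 0, "jaw": 50}
    - {"x": 0, "y": 0, "z": -31, "rx": 0, "ry": 0, "rz": 0, "jaw": 50}

```text
t: 45.55
tcp_pos: [491.2, -338.4, 66.4]
tool_rot: [-0.021, 1.0, 0.003, -0.003]
force: [0.1, -0.1, -0.6]
opening: 68.6
grip_force: 0.0
```

arm_command:
  moves:
    - {"x": 0, "y": 0, "z": 55, "rx": 0, "ry": 0, "rz": 0, "jaw": 0}
    - {"x": 0, "y": 20, "z": 110, "rx": 0, "ry": 0, "rz": -0.02, "jaw": 0}
    - {"x": 0, "y": 70, "z": 110, "rx": 0, "ry": 0, "rz": -0.05, "jaw": 0}
    - {"x": 0, "y": 120, "z": 110, "rx": 0, "ry": 0, "rz": -0.1, "jaw": 0}
    - {"x": 0, "y": 150, "z": 110, "rx": 0, "ry": 0, "rz": -0.15, "jaw": 0}
    - {"x": 0, "y": 150, "z": 110, "rx": 0, "ry": 0, "rz": -0.18, "jaw": 0}
    - {"x": 0, "y": 150, "z": 110, "rx": 0, "ry": 0, "rz": -0.18, "jaw": 0}
    - {"x": 0, "y": 150, "z": 110, "rx": 0, "ry": 0, "rz": -0.18, "jaw": 0}

```text
t: 46.55
tcp_pos: [493.8, -191.7, 179.4]
tool_rot: [0.07, 0.998, -0.0, 0.0]
force: [0.3, 0.1, -0.3]
opening: 85.7
grip_force: 0.0
```

```bash
cat >> h.py <<'E'
def bar(cam,X,lo=(300,-260),hi=(620,-80)):
    Z=X[...,2]; m=(Z>8)&(Z<60)
    for i in (0,1): m&=(X[...,i]>lo[i])&(X[...,i]<hi[i])
    k,L,S,C=cv2.connectedComponentsWithStats(m.astype(np.uint8))
    for i in range(1,k):
        if S[i,4]>300:
            P=X[L==i]; r=rect(P[:,:2]); Q=P[P[:,2]>26]; print(cam,'bar',r,'block',rect(Q[:,:2]) if len(Q) else None, np.median(Q[:,2]) if len(Q) else 0)
E
python3 -c "
from h import *
im,X,st=trayfit(); bar('wrist',X)
im,d,st=shot('top','t7.png'); print(lids('top',im,d,st,(24,155))); bar('top',cloud('top',d))"
```

```text
tcp [ 493.8 -191.7  179.4] psi 3.002 qv 0.005 op 85.7
{'red': [(array([ 547.25, -338.96,   52.25,   36.26,   -1.52]), 38.0), (array([ 5.9982e+02,  1.3180e+01,  2.7030e+01,  5.7900e+00, -2.0000e-01]), 82.2), (array([ 6.0385e+02, -1.2122e+02,  1.4910e+01,  8.0500e+00, -8.0000e-02]), 76.7)], 'green': [(array([ 495.19, -340.41,   52.27,   35.07,   -1.53]), 38.0)], 'blue': [(array([ 441.75, -341.85,   54.06,   35.31,   -1.54]), 38.1)]}
wrist bar [ 4.5906e+02 -1.4906e+02  2.3646e+02  2.4230e+01 -1.4000e-01] block [ 4.530e+02 -1.482e+02  9.950e+01  2.423e+01 -1.400e-01] 30.949307243449994
wrist bar [ 6.1040e+02 -1.2354e+02  1.4370e+01  6.8900e+00 -4.1000e-01] block [ 607.76 -123.13   10.3     5.79   -0.74] 43.34537713530517
{'red': [(array([752.32,  45.05,  24.27,  23.99,   1.54]), 140.0), (array([ 7.5733e+02, -2.9901e+02,  9.6230e+01,  1.8870e+01,  8.0000e-02]), 25.7), (array([ 722.8 , -115.46,   74.3 ,   24.87,    1.04]), 42.5), (array([ 5.9884e+02,  1.5410e+01,  2.8540e+01,  1.9660e+01, -4.0000e-02]), 141.9)]}
top bar [ 4.5027e+02 -1.4979e+02  2.4833e+02  2.5600e+01 -1.3000e-01] block [ 4.5085e+02 -1.4950e+02  9.9590e+01  2.5100e+01 -1.5000e-01] 32.20294433222182
```

View pics/tr.png

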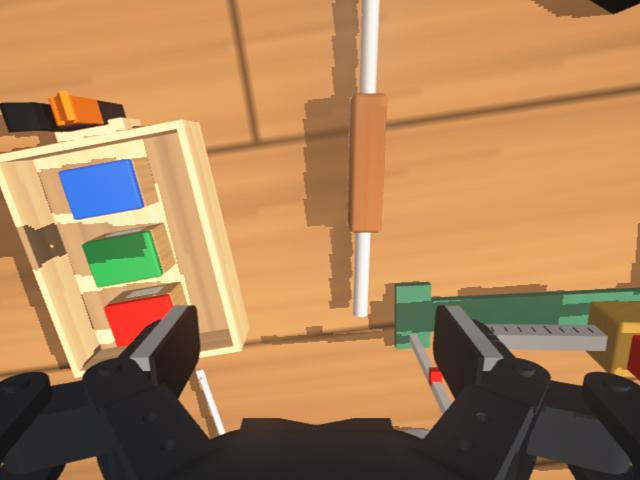

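All three packs are flat in the tray, at image (100,188), (122,258) and (140,315). The bar's block is at (368,162). Picking up the bar.

arm_command:
  moves:
    - {"x": -20, "y": 22, "z": -20, "rx": 0, "ry": 0, "rz": 0, "jaw": 60}
    - {"x": -41, "y": 43, "z": -65, "rx": 0, "ry": 0, "rz": 0, "jaw": 60}
    - {"x": -41, "y": 43, "z": -115, "rx": 0, "ry": 0, "rz": 0, "jaw": 60}
    - {"x": -41, "y": 43, "z": -160, "rx": 0, "ry": 0, "rz": 0, "jaw": 60}
    - {"x": -41, "y": 43, "z": -174, "rx": 0, "ry": 0, "rz": 0, "jaw": 60}
    - {"x": -41, "y": 43, "z": -174, "rx": 0, "ry": 0, "rz": 0, "jaw": 255}
    - {"x": -41, "y": 43, "z": -174, "rx": 0, "ry": 0, "rz": 0, "jaw": 255}
    - {"x": -41, "y": 43, "z": -174, "rx": 0, "ry": 0, "rz": 0, "jaw": 255}
  grip_force: 80

```text
t: 47.65
tcp_pos: [454.3, -148.5, 7.2]
tool_rot: [0.069, 0.998, -0.001, 0.002]
force: [-0.3, 0.0, 4.2]
opening: 22.4
grip_force: 79.3
```

arm_command:
  moves:
    - {"x": 0, "y": 0, "z": 0, "rx": 0, "ry": 0, "rz": 0, "jaw": 255}
    - {"x": 0, "y": 0, "z": 50, "rx": 0, "ry": 0, "rz": 0, "jaw": 255}
    - {"x": 0, "y": 0, "z": 100, "rx": 0, "ry": 0, "rz": 0.03, "jaw": 255}
    - {"x": 10, "y": -45, "z": 130, "rx": 0, "ry": 0, "rz": 0.08, "jaw": 255}
    - {"x": 22, "y": -100, "z": 130, "rx": 0, "ry": 0, "rz": 0.13, "jaw": 255}
    - {"x": 33, "y": -150, "z": 130, "rx": 0, "ry": 0, "rz": 0.18, "jaw": 255}
    - {"x": 42, "y": -191, "z": 130, "rx": 0, "ry": 0, "rz": 0.18, "jaw": 255}
    - {"x": 42, "y": -191, "z": 130, "rx": 0, "ry": 0, "rz": 0.18, "jaw": 255}

```text
t: 48.65
tcp_pos: [495.1, -341.9, 135.4]
tool_rot: [-0.019, 1.0, -0.001, 0.001]
force: [-0.2, 0.2, -1.6]
opening: 22.3
grip_force: 79.4
```

```bash
python3 - <<'E'
from h import *
im,X,st=trayfit(); Z=X[...,2]
m=(Z>115)&(Z<185)&(abs(X[...,0]-494)<140)&(abs(X[...,1]+340)<40)
P=X[m]; 
Q=P[(Z[m]<160)]; print('rod?',rect(Q[:,:2]),np.percentile(Q[:,2],[5,50,95]))
Q=P[Z[m]>158]; print('block?',rect(Q[:,:2]),np.percentile(Q[:,2],[5,50,95]))
# clips
H=hsv(im); org=(H[...,0]>4)&(H[...,0]<20)&(H[...,1]>180)&(Z>62)&(Z<90); blk=(H[...,2]<70)&(Z>62)&(Z<90)&(abs(X[...,1]+340)<60)
for n,mm in (('orange',org),('black',blk)):
    k,L,S,C=cv2.connectedComponentsWithStats(mm.astype(np.uint8))
    for i in range(1,k):
        if S[i,4]>40: Q=X[L==i]; print(n,S[i],Q.min(0).round(),Q.max(0).round())
for t in ['clip_a','clip_b']: print(t,[(round(x['score'],2),c2w('wrist',x['point'],st).round(0).tolist()) for x in ctrl.spot_point('wrist',t)[:3]])
E
```

```text
tcp [ 495.1 -341.9  135.4] psi 3.18 qv 0.065 op 22.3
{'green': [(array([ 4.9412e+02, -3.1695e+02,  3.3540e+01,  2.2700e+00,  4.0000e-02]), 38.0)], 'blue': [(array([ 4.5006e+02, -3.2022e+02,  1.5690e+01,  6.7800e+00,  5.0000e-02]), 38.1)]}
rod? [ 4.5897e+02 -3.3783e+02  1.3873e+02  4.8930e+01 -1.5000e-01] [144.26421118 158.56265073 159.78220656]
block? [ 485.04 -342.39   77.36   65.92   -0.61] [158.34333972 159.48388152 182.22182229]
clip_a [(0.83, [389.0, -345.0, 57.0])]
clip_b [(0.83, [389.0, -345.0, 57.0])]
```

View pics/tr.png

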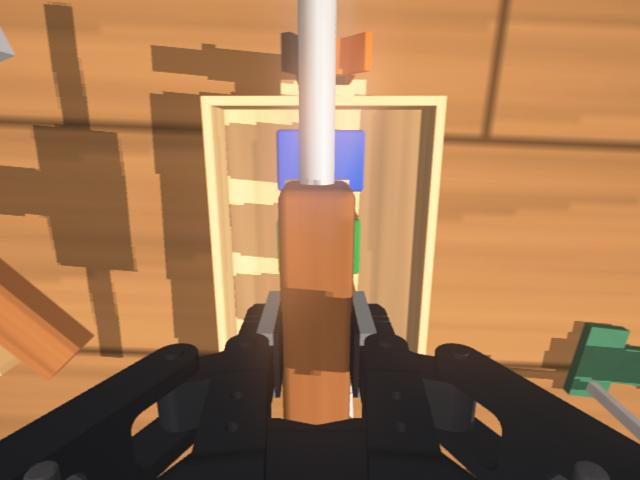

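```bash
python3 - <<'E'
from h import *
im,X,st=trayfit(); Z=X[...,2]+.85
for (xa,xb,n,I,ZZ,XX) in [(375,402,'wristA',im,Z,X)]:
    m=(XX[...,0]>xa)&(XX[...,0]<xb)&(ZZ>58)&(ZZ<95)&(abs(XX[...,1]+343)<50)
    P=np.c_[XX[m],I[m]]
    for y in np.arange(-372,-312,3):
        q=P[(P[:,1]>=y)&(P[:,1]<y+3)]
        if len(q): print(n,y,len(q),'zmax',q[:,2].max().round(1),'x',q[:,0].min().round(),q[:,0].max().round(),'rgb',q[:,3:].mean(0).round())
im,d,s=shot('top'); X=cloud('top',d)
# rod in top image far ends
m=(X[...,2]>130)&(X[...,2]<165)&(abs(X[...,1]+341)<40)&(((X[...,0]>585)&(X[...,0]<640))|((X[...,0]<410)&(X[...,0]>350)))
print('top rod',m.sum()); 
P=X[m]
for a,b in((585,600),(600,625),(365,390),(390,410)):
    q=P[(P[:,0]>a)&(P[:,0]<b)]
    if len(q): print(a,b,len(q),np.percentile(q[:,1],[2,50,98]).round(1),np.percentile(q[:,2],[50,98]).round(1))
E
```

```text
tcp [ 494.2 -337.7  135.2] psi 3.183 qv 0.014 op 22.5
{}
wristA -363 232 zmax 82.5 x 383.0 399.0 rgb [99. 74. 59.]
wristA -360 274 zmax 83.0 x 383.0 399.0 rgb [109.  83.  67.]
wristA -357 294 zmax 81.4 x 383.0 399.0 rgb [121.  93.  77.]
wristA -354 255 zmax 75.8 x 383.0 399.0 rgb [134. 103.  86.]
wristA -351 13 zmax 70.4 x 394.0 399.0 rgb [159. 129. 113.]
wristA -333 255 zmax 76.1 x 382.0 398.0 rgb [203. 131.  95.]
wristA -330 296 zmax 79.9 x 382.0 398.0 rgb [202. 128.  91.]
wristA -327 284 zmax 83.3 x 382.0 398.0 rgb [212. 129.  83.]
wristA -324 206 zmax 83.1 x 382.0 398.0 rgb [252. 163.  85.]
top rod 273
585 600 49 [-338.5 -332.4 -328.1] [147.2 150.2]
600 625 56 [-338.7 -331.9 -328.2] [146.6 150.4]
365 390 90 [-347.8 -341.5 -336.8] [147.8 150.5]
390 410 78 [-347.6 -340.9 -336.1] [147.5 150.8]
```

The bar is over the clips and aligned within 1 mm in y (clip mouth centre -342 at x=391). Pressing down in stages.

arm_command:
  moves:
    - {"x": 1, "y": 0, "z": -30, "rx": 0, "ry": 0, "rz": 0, "jaw": 255}
    - {"x": 1, "y": 0, "z": -50, "rx": 0, "ry": 0, "rz": 0, "jaw": 255}
    - {"x": 1, "y": 0, "z": -62, "rx": 0, "ry": 0, "rz": 0, "jaw": 255}
    - {"x": 1, "y": 0, "z": -68, "rx": 0, "ry": 0, "rz": 0, "jaw": 255}
    - {"x": 1, "y": 0, "z": -73, "rx": 0, "ry": 0, "rz": 0, "jaw": 255}
    - {"x": 1, "y": 0, "z": -78, "rx": 0, "ry": 0, "rz": 0, "jaw": 255}
    - {"x": 1, "y": 0, "z": -82, "rx": 0, "ry": 0, "rz": 0, "jaw": 255}
    - {"x": 1, "y": 0, "z": -84, "rx": 0, "ry": 0, "rz": 0, "jaw": 255}

```text
t: 49.9
tcp_pos: [495.9, -338.8, 51.6]
tool_rot: [-0.021, 1.0, -0.0, 0.0]
force: [0.5, 0.4, -4.0]
opening: 22.7
grip_force: 79.3
```

arm_command:
  moves:
    - {"x": 0, "y": 0, "z": 0, "rx": 0, "ry": 0, "rz": 0, "jaw": 255}
    - {"x": 0, "y": 0, "z": -1, "rx": 0, "ry": 0, "rz": 0, "jaw": 255}
    - {"x": 0, "y": 0, "z": -2, "rx": 0, "ry": 0, "rz": 0, "jaw": 255}
    - {"x": 0, "y": 0, "z": -2, "rx": 0, "ry": 0, "rz": 0, "jaw": 255}
    - {"x": 0, "y": 0, "z": -2, "rx": 0, "ry": 0, "rz": 0, "jaw": 255}
    - {"x": 0, "y": 0, "z": -2, "rx": 0, "ry": 0, "rz": 0, "jaw": 255}
    - {"x": 0, "y": 0, "z": -2, "rx": 0, "ry": 0, "rz": 0, "jaw": 255}
    - {"x": 0, "y": 0, "z": -2, "rx": 0, "ry": 0, "rz": 0, "jaw": 255}

```text
t: 50.9
tcp_pos: [495.7, -338.5, 51.1]
tool_rot: [-0.021, 1.0, -0.0, 0.0]
force: [-4.2, 2.7, 11.1]
opening: 22.7
grip_force: 81.4
```

arm_command:
  moves:
    - {"x": 0, "y": 0, "z": 0, "rx": 0, "ry": 0, "rz": 0, "jaw": 120}
    - {"x": 0, "y": 0, "z": 0, "rx": 0, "ry": 0, "rz": 0, "jaw": 120}
    - {"x": 0, "y": 0, "z": 0, "rx": 0, "ry": 0, "rz": 0, "jaw": 120}
    - {"x": 0, "y": 0, "z": 40, "rx": 0, "ry": 0, "rz": 0, "jaw": 120}
    - {"x": 0, "y": 0, "z": 95, "rx": 0, "ry": 0, "rz": 0, "jaw": 100}
    - {"x": 0, "y": 30, "z": 145, "rx": 0, "ry": 0, "rz": 0, "jaw": 50}
    - {"x": 0, "y": 60, "z": 180, "rx": 0, "ry": 0, "rz": 0, "jaw": 0}
    - {"x": 0, "y": 70, "z": 180, "rx": 0, "ry": 0, "rz": 0, "jaw": 0}

```text
t: 51.9
tcp_pos: [497.1, -268.2, 232.7]
tool_rot: [-0.021, 1.0, -0.002, 0.002]
force: [0.5, -0.0, -0.5]
opening: 85.4
grip_force: 0.0
```

arm_command:
  moves:
    - {"x": 25, "y": 45, "z": 10, "rx": 0, "ry": 0, "rz": -0.03, "jaw": 0}
    - {"x": 45, "y": 85, "z": 20, "rx": 0, "ry": 0, "rz": -0.06, "jaw": 0}
    - {"x": 60, "y": 120, "z": 30, "rx": 0, "ry": 0, "rz": -0.09, "jaw": 0}
    - {"x": 60, "y": 120, "z": 30, "rx": 0, "ry": 0, "rz": -0.14, "jaw": 0}
    - {"x": 60, "y": 120, "z": 30, "rx": 0, "ry": 0, "rz": -0.14, "jaw": 0}
    - {"x": 60, "y": 120, "z": 30, "rx": 0, "ry": 0, "rz": -0.14, "jaw": 0}
    - {"x": 60, "y": 120, "z": 30, "rx": 0, "ry": 0, "rz": -0.14, "jaw": 0}
    - {"x": 60, "y": 120, "z": 30, "rx": 0, "ry": 0, "rz": -0.14, "jaw": 0}

```text
t: 52.9
tcp_pos: [555.5, -149.1, 259.2]
tool_rot: [0.05, 0.999, 0.0, -0.0]
force: [0.2, 0.8, -0.2]
opening: 85.3
grip_force: 0.0
```

```bash
python3 - <<'E'
from h import *
im,d,st=shot('top'); X=cloud('top',d); Z=X[...,2]
print(st['tcp_pos'].round(1))
B=X[(Z>66)&(Z<82)&(abs(X[...,0]-494)<60)&(abs(X[...,1]+340)<30)]; print('block top (want 76)',rect(B[:,:2]),np.median(B[:,2]))
for a,b in((370,381),(603,618),(420,440),(555,575)):
    q=X[(X[...,0]>a)&(X[...,0]<b)&(abs(X[...,1]+340)<18)&(Z>45)]
    if len(q): print('rod x',a,b,len(q),'top z (want 64)',np.percentile(q[:,2],[50,90]).round(1),q[:,1].mean().round(1))
im2,_,_=shot('scene')
f=lambda c,s:cv2.resize(c,(s[0],s[1]),interpolation=cv2.INTER_CUBIC)
a=f(im[190:320,465:565],(400,520)); b=f(im2[155:285,105:205],(400,520))
cv2.imwrite('pics/seat.png',np.hstack([a,b])[...,::-1])
im,d,st=shot('wrist'); X=cloud('wrist',d,st)
H=hsv(im);r=((H[...,0]<6)|(H[...,0]>174))&(H[...,1]>150)&(X[...,2]>118)&(X[...,2]<170)&(abs(X[...,0]-600)<25)&(X[...,1]>-30)
P=X[r];zt=np.percentile(P[:,2],80);P=P[abs(P[:,2]-zt)<4];print('fin',rect(P[:,:2]),zt,'tcp',st['tcp_pos'],2*np.arctan2(st['tool_rot'][1],st['tool_rot'][0]))
E
```

```text
[ 555.5 -149.1  259.2]
block top (want 76) [0. 0. 0. 0. 0.] nan
fin [ 6.0081e+02  1.5590e+01  2.7810e+01  2.0350e+01 -8.0000e-02] 142.55297247922945 tcp [ 555.555157   -148.96439105  259.31801747] 3.0423310438709192
  return _methods._mean(a, axis=axis, dtype=dtype,
  ret = ret.dtype.type(ret / rcount)
```

View pics/seat.png

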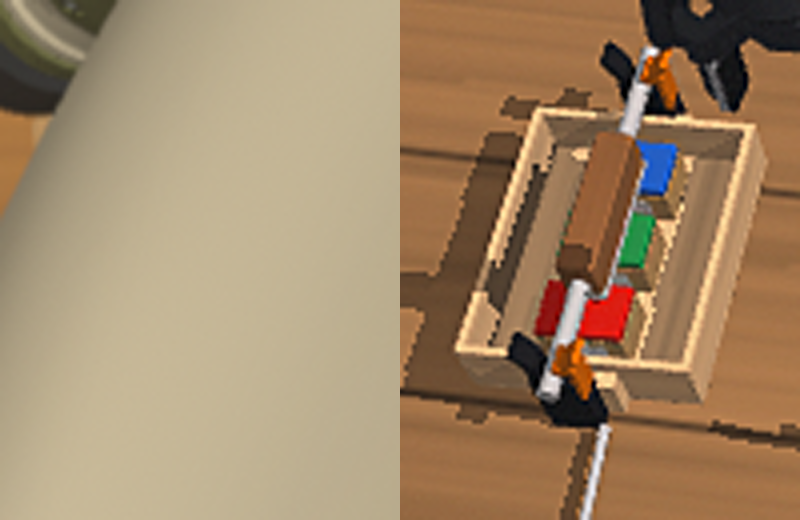

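The bar lies in both clips with the jaws over the rod. I'll recheck this from above later. Next, sliding the poise back to its zero stop.

arm_command:
  moves:
    - {"x": 15, "y": 50, "z": -10, "rx": 0, "ry": 0, "rz": 0, "jaw": 105}
    - {"x": 30, "y": 105, "z": -20, "rx": 0, "ry": 0, "rz": 0, "jaw": 105}
    - {"x": 45, "y": 160, "z": -40, "rx": 0, "ry": 0, "rz": 0, "jaw": 105}
    - {"x": 45, "y": 166, "z": -70, "rx": 0, "ry": 0, "rz": 0, "jaw": 105}
    - {"x": 45, "y": 166, "z": -100, "rx": 0, "ry": 0, "rz": 0, "jaw": 105}
    - {"x": 45, "y": 166, "z": -144, "rx": 0, "ry": 0, "rz": 0, "jaw": 105}
    - {"x": 45, "y": 166, "z": -144, "rx": 0, "ry": 0, "rz": 0, "jaw": 140}
    - {"x": 45, "y": 166, "z": -144, "rx": 0, "ry": 0, "rz": 0, "jaw": 140}

```text
t: 54.05
tcp_pos: [601.4, 17.2, 116.7]
tool_rot: [0.049, 0.999, 0.0, 0.001]
force: [0.1, 0.1, 0.3]
opening: 38.2
grip_force: 0.0
```

arm_command:
  moves:
    - {"x": 1, "y": 10, "z": 0, "rx": 0, "ry": 0, "rz": 0, "jaw": 140}
    - {"x": 2, "y": 22, "z": 0, "rx": 0, "ry": 0, "rz": 0, "jaw": 140}
    - {"x": 4, "y": 34, "z": 0, "rx": 0, "ry": 0, "rz": 0, "jaw": 140}
    - {"x": 5, "y": 46, "z": 0, "rx": 0, "ry": 0, "rz": 0, "jaw": 140}
    - {"x": 6, "y": 58, "z": 0, "rx": 0, "ry": 0, "rz": 0, "jaw": 140}
    - {"x": 8, "y": 70, "z": 0, "rx": 0, "ry": 0, "rz": 0, "jaw": 140}
    - {"x": 9, "y": 80, "z": 0, "rx": 0, "ry": 0, "rz": 0, "jaw": 140}
    - {"x": 9, "y": 84, "z": 0, "rx": 0, "ry": 0, "rz": 0, "jaw": 140}

```text
t: 55.05
tcp_pos: [609.7, 102.3, 115.2]
tool_rot: [0.049, 0.999, 0.0, -0.0]
force: [-0.1, -2.7, 0.9]
opening: 38.6
grip_force: 1.3
```

```bash
python3 - <<'E'
from h import *
st=ctrl.get_state(); print(st['tcp_pos'],st['force'],st['opening'],abs(st['qvel']).max())
im,d,st=shot('top'); X=cloud('top',d)
H=hsv(im);r=((H[...,0]<6)|(H[...,0]>174))&(H[...,1]>150)&(X[...,2]>118)&(X[...,2]<175)&(abs(X[...,0]-605)<25)&(X[...,1]>-30)&(X[...,1]<150)
P=X[r]; print(len(P)); 
if len(P): zt=np.percentile(P[:,2],80);P=P[abs(P[:,2]-zt)<4];print('fin',rect(P[:,:2]),zt)
E
```

```text
[609.6764097  102.27730137 115.16487177] [-0.0950214  -2.71051983  0.92399407] 38.609914017574035 0.047474699795086145
0
```

arm_command:
  moves:
    - {"x": 0, "y": 3, "z": 0, "rx": 0, "ry": 0, "rz": 0, "jaw": 140}
    - {"x": 1, "y": 6, "z": 0, "rx": 0, "ry": 0, "rz": 0, "jaw": 140}
    - {"x": 1, "y": 9, "z": 0, "rx": 0, "ry": 0, "rz": 0, "jaw": 140}
    - {"x": 1, "y": 11, "z": 0, "rx": 0, "ry": 0, "rz": 0, "jaw": 140}
    - {"x": 1, "y": 13, "z": 0, "rx": 0, "ry": 0, "rz": 0, "jaw": 140}
    - {"x": 2, "y": 15, "z": 0, "rx": 0, "ry": 0, "rz": 0, "jaw": 140}
    - {"x": 2, "y": 16, "z": 0, "rx": 0, "ry": 0, "rz": 0, "jaw": 140}
    - {"x": 2, "y": 17, "z": 0, "rx": 0, "ry": 0, "rz": 0, "jaw": 140}

```text
t: 56.1
tcp_pos: [611.7, 118.5, 115.3]
tool_rot: [0.049, 0.999, 0.0, -0.0]
force: [-0.6, -1.4, 1.2]
opening: 38.2
grip_force: 1.0
```

arm_command:
  moves:
    - {"x": 0, "y": 0, "z": 0, "rx": 0, "ry": 0, "rz": 0, "jaw": 140}
    - {"x": 0, "y": 0.5, "z": 0, "rx": 0, "ry": 0, "rz": 0, "jaw": 140}
    - {"x": 0, "y": 1, "z": 0, "rx": 0, "ry": 0, "rz": 0, "jaw": 140}
    - {"x": 0, "y": 1.5, "z": 0, "rx": 0, "ry": 0, "rz": 0, "jaw": 140}
    - {"x": 0, "y": 2, "z": 0, "rx": 0, "ry": 0, "rz": 0, "jaw": 140}
    - {"x": 0, "y": 2.5, "z": 0, "rx": 0, "ry": 0, "rz": 0, "jaw": 140}
    - {"x": 0, "y": 3, "z": 0, "rx": 0, "ry": 0, "rz": 0, "jaw": 140}
    - {"x": 0, "y": 3, "z": 0, "rx": 0, "ry": 0, "rz": 0, "jaw": 140}

```text
t: 57.1
tcp_pos: [611.8, 121.4, 115.3]
tool_rot: [0.049, 0.999, 0.0, 0.0]
force: [0.5, -1.6, 1.8]
opening: 38.3
grip_force: 0.9
```

arm_command:
  moves:
    - {"x": 0, "y": 0.5, "z": 0, "rx": 0, "ry": 0, "rz": 0, "jaw": 140}
    - {"x": 0, "y": 1, "z": 0, "rx": 0, "ry": 0, "rz": 0, "jaw": 140}
    - {"x": 0, "y": 1.5, "z": 0, "rx": 0, "ry": 0, "rz": 0, "jaw": 140}
    - {"x": 0, "y": 2, "z": 0, "rx": 0, "ry": 0, "rz": 0, "jaw": 140}
    - {"x": 0, "y": 2.5, "z": 0, "rx": 0, "ry": 0, "rz": 0, "jaw": 140}
    - {"x": 0, "y": 3, "z": 0, "rx": 0, "ry": 0, "rz": 0, "jaw": 140}
    - {"x": 0, "y": 3, "z": 0, "rx": 0, "ry": 0, "rz": 0, "jaw": 140}
    - {"x": 0, "y": 3, "z": 0, "rx": 0, "ry": 0, "rz": 0, "jaw": 140}

```text
t: 58.1
tcp_pos: [611.7, 124.5, 115.3]
tool_rot: [0.049, 0.999, 0.0, -0.0]
force: [0.7, -1.4, 0.0]
opening: 38.1
grip_force: 0.8
```

arm_command:
  moves:
    - {"x": 0, "y": 0.5, "z": 0, "rx": 0, "ry": 0, "rz": 0, "jaw": 140}
    - {"x": 0, "y": 1, "z": 0, "rx": 0, "ry": 0, "rz": 0, "jaw": 140}
    - {"x": 0, "y": 1.5, "z": 0, "rx": 0, "ry": 0, "rz": 0, "jaw": 140}
    - {"x": 0, "y": 2, "z": 0, "rx": 0, "ry": 0, "rz": 0, "jaw": 140}
    - {"x": 0, "y": 2, "z": 0, "rx": 0, "ry": 0, "rz": 0, "jaw": 140}
    - {"x": 0, "y": 2, "z": 0, "rx": 0, "ry": 0, "rz": 0, "jaw": 140}
    - {"x": 0, "y": 2, "z": 0, "rx": 0, "ry": 0, "rz": 0, "jaw": 140}
    - {"x": 0, "y": 2, "z": 0, "rx": 0, "ry": 0, "rz": 0, "jaw": 140}

```text
t: 59.1
tcp_pos: [611.5, 126.5, 115.2]
tool_rot: [0.049, 0.999, 0.0, -0.0]
force: [0.5, -1.0, -0.2]
opening: 38.6
grip_force: 0.6
```

arm_command:
  moves:
    - {"x": 0, "y": -8, "z": 0, "rx": 0, "ry": 0, "rz": 0, "jaw": 105}
    - {"x": 0, "y": -8, "z": 40, "rx": 0, "ry": 0, "rz": 0, "jaw": 105}
    - {"x": -15, "y": -25, "z": 90, "rx": 0, "ry": 0, "rz": 0, "jaw": 50}
    - {"x": -36, "y": -65, "z": 135, "rx": 0, "ry": 0, "rz": 0, "jaw": 0}
    - {"x": -36, "y": -66, "z": 135, "rx": 0, "ry": 0, "rz": 0, "jaw": 0}
    - {"x": -36, "y": -66, "z": 135, "rx": 0, "ry": 0, "rz": 0, "jaw": 0}
    - {"x": -36, "y": -66, "z": 135, "rx": 0, "ry": 0, "rz": 0, "jaw": 0}
    - {"x": -36, "y": -66, "z": 135, "rx": 0, "ry": 0, "rz": 0, "jaw": 0}

```text
t: 60.1
tcp_pos: [575.2, 61.0, 248.7]
tool_rot: [0.049, 0.999, 0.0, -0.001]
force: [0.0, 0.3, -0.1]
opening: 85.5
grip_force: 0.0
```

```bash
cat >> h.py <<'E'
def pan(X):
    Z=X[...,2]+.85; m=(abs(X[...,0]-610)<40)&(X[...,1]>205)&(X[...,1]<290)&(Z>75)&(Z<112)
    print('pan floor',np.percentile(Z[m],[10,50,90]).round(2),m.sum())
E
python3 - <<'E'
from h import *
im,d,st,X=tilt('w9.png'); fine(X,im); pan(X)
E
```

```text
tcp [575.2  61.  248.7] qv 0.007
beam n 2258 slope(-tilt) 0.0153 z at pivot 82.9 wmid 4.8 span -253.0 -25.0 res 1.88
fin s -56.5 -36.2 mid -46.3 top 159.7
pan packs z {'red': [(array([604.22, 110.25,  31.42,  14.58,  -0.71]), 131.9)]}
bench slope s,w [ 1.000e-04  1.000e-04 -8.231e-01] 71644 beam [(array([5.51000e-02, 8.60352e+01]), np.int64(16), 35), (array([1.79000e-02, 8.37811e+01]), np.int64(25), 35), (array([1.22000e-02, 8.31941e+01]), np.int64(33), 35)]
pan floor [93.27 94.18 95.11] 10257
```

View pics/w9.png

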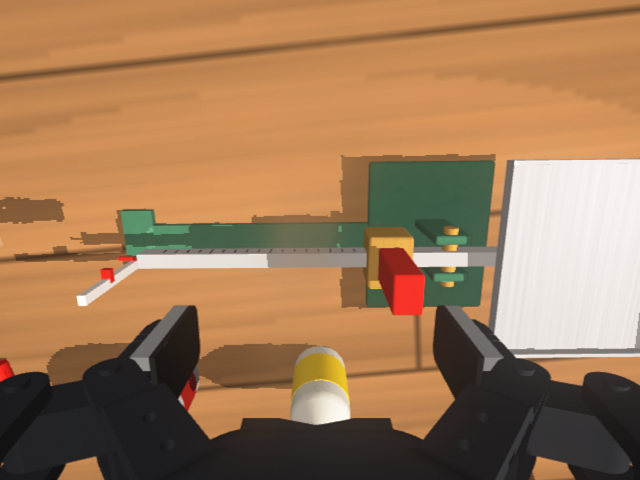

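Tilt is -0.012, so the poise is still about 2.5 mm short of the stop. I'll grip the fin and carry it to the stop.

arm_command:
  moves:
    - {"x": 18, "y": 28, "z": -20, "rx": 0, "ry": 0, "rz": 0, "jaw": 105}
    - {"x": 36, "y": 56, "z": -60, "rx": 0, "ry": 0, "rz": 0, "jaw": 105}
    - {"x": 36, "y": 56, "z": -105, "rx": 0, "ry": 0, "rz": 0, "jaw": 105}
    - {"x": 36, "y": 56, "z": -139, "rx": 0, "ry": 0, "rz": 0, "jaw": 105}
    - {"x": 36, "y": 56, "z": -139, "rx": 0, "ry": 0, "rz": 0, "jaw": 105}
    - {"x": 36, "y": 56, "z": -139, "rx": 0, "ry": 0, "rz": 0, "jaw": 255}
    - {"x": 36, "y": 56, "z": -139, "rx": 0, "ry": 0, "rz": 0, "jaw": 255}
    - {"x": 36, "y": 56, "z": -139, "rx": 0, "ry": 0, "rz": 0, "jaw": 255}
  grip_force: 40

```text
t: 61.15
tcp_pos: [613.1, 116.6, 113.7]
tool_rot: [0.049, 0.999, 0.0, 0.002]
force: [-0.7, -0.8, 6.2]
opening: 19.9
grip_force: 39.8
```

arm_command:
  moves:
    - {"x": 0, "y": 0, "z": 0, "rx": 0, "ry": 0, "rz": 0, "jaw": 255}
    - {"x": 0, "y": 0.5, "z": 0, "rx": 0, "ry": 0, "rz": 0, "jaw": 255}
    - {"x": 0, "y": 1, "z": 0, "rx": 0, "ry": 0, "rz": 0, "jaw": 255}
    - {"x": 0, "y": 1.5, "z": 0, "rx": 0, "ry": 0, "rz": 0, "jaw": 255}
    - {"x": 0, "y": 2, "z": 0, "rx": 0, "ry": 0, "rz": 0, "jaw": 255}
    - {"x": 0, "y": 2.5, "z": 0, "rx": 0, "ry": 0, "rz": 0, "jaw": 255}
    - {"x": 0, "y": 2.5, "z": 0, "rx": 0, "ry": 0, "rz": 0, "jaw": 255}
    - {"x": 0, "y": 2.5, "z": 0, "rx": 0, "ry": 0, "rz": 0, "jaw": 255}

```text
t: 62.15
tcp_pos: [613.3, 118.4, 113.7]
tool_rot: [0.049, 0.999, -0.0, 0.002]
force: [-0.4, -1.0, 7.0]
opening: 19.6
grip_force: 40.3
```

arm_command:
  moves:
    - {"x": 0, "y": 0.5, "z": 0, "rx": 0, "ry": 0, "rz": 0, "jaw": 255}
    - {"x": 0, "y": 1, "z": 0, "rx": 0, "ry": 0, "rz": 0, "jaw": 255}
    - {"x": 0, "y": 1.5, "z": 0, "rx": 0, "ry": 0, "rz": 0, "jaw": 255}
    - {"x": 0, "y": 2, "z": 0, "rx": 0, "ry": 0, "rz": 0, "jaw": 255}
    - {"x": 0, "y": 2, "z": 0, "rx": 0, "ry": 0, "rz": 0, "jaw": 255}
    - {"x": 0, "y": 2, "z": 0, "rx": 0, "ry": 0, "rz": 0, "jaw": 255}
    - {"x": 0, "y": 2, "z": 0, "rx": 0, "ry": 0, "rz": 0, "jaw": 255}
    - {"x": 0, "y": 2, "z": 0, "rx": 0, "ry": 0, "rz": 0, "jaw": 255}

```text
t: 63.15
tcp_pos: [613.3, 118.9, 113.9]
tool_rot: [0.05, 0.999, -0.002, 0.002]
force: [-0.7, -5.6, 7.8]
opening: 19.7
grip_force: 40.6
```

arm_command:
  moves:
    - {"x": 0, "y": 0.5, "z": 0, "rx": 0, "ry": 0, "rz": 0, "jaw": 255}
    - {"x": 0, "y": 1, "z": 0, "rx": 0, "ry": 0, "rz": 0, "jaw": 255}
    - {"x": 0, "y": 1.5, "z": 0, "rx": 0, "ry": 0, "rz": 0, "jaw": 255}
    - {"x": 0, "y": 2, "z": 0, "rx": 0, "ry": 0, "rz": 0, "jaw": 255}
    - {"x": 0, "y": 2, "z": 0, "rx": 0, "ry": 0, "rz": 0, "jaw": 255}
    - {"x": 0, "y": 2, "z": 0, "rx": 0, "ry": 0, "rz": 0, "jaw": 255}
    - {"x": 0, "y": 2, "z": 0, "rx": 0, "ry": 0, "rz": 0, "jaw": 255}
    - {"x": 0, "y": 2, "z": 0, "rx": 0, "ry": 0, "rz": 0, "jaw": 255}

```text
t: 64.15
tcp_pos: [613.3, 119.3, 114.1]
tool_rot: [0.05, 0.999, -0.003, 0.002]
force: [-1.0, -10.9, 10.4]
opening: 19.5
grip_force: 41.1
```

The stop is reached, with force rising to 11 N and almost no movement. Release and check.

arm_command:
  moves:
    - {"x": 0, "y": 0, "z": 0, "rx": 0, "ry": 0, "rz": 0, "jaw": 105}
    - {"x": 0, "y": 0, "z": 0, "rx": 0, "ry": 0, "rz": 0, "jaw": 105}
    - {"x": 0, "y": 0, "z": 0, "rx": 0, "ry": 0, "rz": 0, "jaw": 105}
    - {"x": 0, "y": 0, "z": 40, "rx": 0, "ry": 0, "rz": 0, "jaw": 105}
    - {"x": -10, "y": -20, "z": 90, "rx": 0, "ry": 0, "rz": 0, "jaw": 50}
    - {"x": -36, "y": -60, "z": 136, "rx": 0, "ry": 0, "rz": 0, "jaw": 0}
    - {"x": -36, "y": -60, "z": 136, "rx": 0, "ry": 0, "rz": 0, "jaw": 0}
    - {"x": -36, "y": -60, "z": 136, "rx": 0, "ry": 0, "rz": 0, "jaw": 0}

```text
t: 65.15
tcp_pos: [575.8, 63.0, 247.2]
tool_rot: [0.05, 0.999, 0.0, 0.0]
force: [-0.3, -0.6, -0.3]
opening: 85.4
grip_force: 0.0
```

arm_command:
  moves:
    - {"x": 0, "y": 0, "z": 0, "rx": 0, "ry": 0, "rz": 0, "jaw": 0}
    - {"x": 0, "y": 0, "z": 0, "rx": 0, "ry": 0, "rz": 0, "jaw": 0}
    - {"x": 0, "y": 0, "z": 0, "rx": 0, "ry": 0, "rz": 0, "jaw": 0}
    - {"x": 0, "y": 0, "z": 0, "rx": 0, "ry": 0, "rz": 0, "jaw": 0}
    - {"x": 0, "y": 0, "z": 0, "rx": 0, "ry": 0, "rz": 0, "jaw": 0}
    - {"x": 0, "y": 0, "z": 0, "rx": 0, "ry": 0, "rz": 0, "jaw": 0}
    - {"x": 0, "y": 0, "z": 0, "rx": 0, "ry": 0, "rz": 0, "jaw": 0}
    - {"x": 0, "y": 0, "z": 0, "rx": 0, "ry": 0, "rz": 0, "jaw": 0}

```text
t: 66.15
tcp_pos: [575.7, 62.8, 247.4]
tool_rot: [0.049, 0.999, 0.0, 0.0]
force: [-0.2, 0.0, 0.7]
opening: 85.3
grip_force: 0.0
```

```bash
cat >> h.py <<'E'
def seat():
    im,d,st=shot('top','seat_top.png'); X=cloud('top',d); Z=X[...,2]; print(lids('top',im,d,st,(24,60)))
    B=X[(Z>66)&(Z<84)&(abs(X[...,0]-494)<60)&(abs(X[...,1]+340)<30)]; print('block top (want 76)',len(B),rect(B[:,:2]) if len(B)>4 else '',np.median(B[:,2]) if len(B) else '')
    for a,b in((368,381),(608,620),(420,440),(555,575)):
        q=X[(X[...,0]>a)&(X[...,0]<b)&(abs(X[...,1]+340-.04*(X[...,0]-494))<9)&(Z>45)]
        if len(q): print('rod x',a,b,len(q),'top z (want 64)',np.percentile(q[:,2],[50,90]).round(1),q[:,1].mean().round(1))
    return im
E
python3 - <<'E'
from h import *
im,d,st,X=tilt('w10.png'); fine(X,im); pan(X)
im=seat(); cv2.imwrite('pics/seat2.png',cv2.resize(im[190:320,455:585],(600,600),interpolation=cv2.INTER_CUBIC)[...,::-1])
E
```

```text
tcp [575.7  62.8 247.4] qv 0.002
beam n 2342 slope(-tilt) 0.0039 z at pivot 82.9 wmid 4.7 span -253.0 -61.0 res 1.99
fin s -53.1 -32.9 mid -43.0 top 160.3
pan packs z {'red': [(array([604.42, 113.06,  31.12,  14.11,  -0.7 ]), 132.5)]}
bench slope s,w [ 0.000e+00  1.000e-04 -8.138e-01] 71888 beam [(array([4.89000e-02, 8.72522e+01]), np.int64(24), 34), (array([1.30000e-02, 8.47847e+01]), np.int64(20), 34), (array([-4.00000e-04,  8.30823e+01]), np.int64(32), 34)]
pan floor [92.15 93.05 93.99] 10260
{'red': [(array([ 7.5770e+02, -2.9925e+02,  9.4010e+01,  1.8510e+01,  8.0000e-02]), 25.6), (array([ 724.32, -114.63,   75.86,   27.83,    0.98]), 41.1), (array([ 5.4482e+02, -3.2612e+02,  3.3150e+01,  2.3840e+01, -3.0000e-02]), 39.6)], 'green': [(array([ 4.9321e+02, -3.2244e+02,  3.2550e+01,  1.4060e+01, -1.0000e-02]), 39.6)], 'blue': [(array([ 4.4032e+02, -3.3007e+02,  3.1850e+01,  2.6030e+01,  1.0000e-02]), 39.5)]}
block top (want 76) 641 [ 4.9285e+02 -3.3934e+02  1.0998e+02  2.5460e+01  5.0000e-02] 75.90203265040464
rod x 368 381 39 top z (want 64) [63.2 65.1] -343.5
rod x 608 620 26 top z (want 64) [61.6 64.5] -334.5
rod x 420 440 57 top z (want 64) [63.3 65.6] -341.0
rod x 555 575 56 top z (want 64) [63.1 65.2] -335.6
```

View pics/seat2.png

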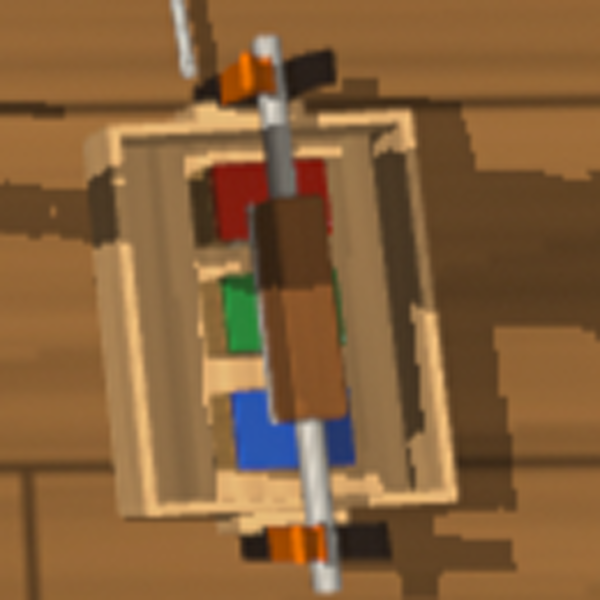

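The picture shows the rod in both clips, at (270,75) and (318,545), with the orange jaws over it. The block top is at 75.9 mm, the seated height. The packs lie flat in the tray, the beam is level and empty, and the poise is at its stop. Handing in.

```bash
python3 -c "
from h import *
print(ctrl.hand_in())"
```

```text
the job is handed in; nothing more can be done
None
```

The job is handed in at about 66 s of the 210 s allowed. The red, green and blue packs (no yellow one was there) were balanced level on the scale and now lie flat in the tray, the bar is seated in both clips, and the empty scale is level with its poise at the zero stop; the hand-in returned no verdict.

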